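# Hold a stacked column of adapters at the inspection mark

## Robot

A 6-joint arm with a two-finger parallel gripper is mounted at the origin on a cart in front of the work surface, level with it; the furniture and walls round the work are solid. World frame = base frame: x ahead of the robot, y to its left, z up, the work surface at z = 0. Lengths are in m, angles in rad, forces in N, time in s.
With the tool pointing down it reaches from about 0.35 to 0.975 m from the base axis. Payload 4.9 kg.
Tool frame: the origin (TCP) lies midway between the tips of the shut fingers; the grasp point (between the pads) lies 19 mm behind it; z points along the fingers, y is the direction in which the jaws open and shut (so a half turn about z gives the same grasp; the last joint's range is limited). The gripper opens to 85 mm and grips with 20 to 120 N. Pads are 22 mm wide; open, the fingers measure 114 mm over their backs; the gripper's body (76 mm by 85 mm) begins 54 mm behind the grasp point. The pads swing forward as they close: fully open they stand 13 mm farther back than shut.
Start: joints at [1.005, 0.053, 1.613, -0, 1.476, -0.119], TCP at [0.27, 0.564, 0.231] pointing down, gripper open.
Joint ranges: [-3.01, 3.01], [-1.01, 2.22], [0.06, 2.58], [-1.02, 4.17], [0.09, 2.62], [-3.14, 3.14]. Speed limits (rad/s): [2.57, 2.57, 3.14, 3.14, 3.14, 3.14].

## Interface

Orientations are given as a unit quaternion [w, x, y, z].
In Python, from plant import manip gives the robot as it stands. The module is installed in compiled form; this text tells all that it offers.
- The arm moves only by the tool move_arm, never from a script. Its argument "rows" is a list of rows, each an object of numbers: "tx", "ty", "tz": the shift along the tool's x, y, z in m; "ax", "ay", "az": the turn, a rotation vector about the tool's x, y, z in degrees; "jaw": the closure in counts, from 0 (fully open) to 255 (shut). In form: [{"tx": .., "ty": .., "tz": .., "ax": .., "ay": .., "az": .., "jaw": ..}, ...]. A call has 1 to 12 rows; each row shifts and turns the pose as measured when the row begins, along the tool's axes as they then stand; what a row does not reach is not made up. A row lasts 1/10 s, in which the tool goes at most 50 mm and 8.59 degrees, less where a joint would pass 70% of its speed; a pose out of reach is approached as far as the arm can. A call with a gripper value outside its range is refused whole. The fingers move at their own pace and stop on an object; the grip force is fixed at half the most. Time passes only in rows, so rows that do not move let the fingers close. It gives the time, the measured TCP pose, the force and the opening at its end, in the units of the state.
- manip.state(): the state, without advancing time (a new reading comes with each control period).
- manip.grab_frame(name): name is "scene" or "top"; returns a dict with "color" (420x560x3 uint8, red, green, blue), "intrinsics" (3x3 intrinsics, pixels), "R" (3x3) and "t" (3): a world point X has camera coordinates R X + t. Camera axes: x right, y down, z forward; pixel columns grow to the right and rows downward; lengths in m; the calibration is good to about 2 mm. A picture is of the moment at which its call begins. There is no depth.
- manip.job_done(): hands the job in, once; it reports no verdict.
The state is a dict: "time": time; "joint_pos": joint angles; "joint_vel": joint speeds; "joint_efforts": joint torques, N m; "tool_pos": TCP position; "tool_rot": TCP orientation; "contact_force": force on the tool from outside, world axes, zero at the start; "ft_torque": the same for the moment, N m; "gripper_width": opening from 0.0 (shut) to 1.0 (fully open).
Only numpy, scipy, OpenCV 4.12 (cv2) and the standard library are available. Lean on these libraries where they do the work, as an engineer would, in place of code of your own. Each camera call takes 0.05 s, during which the arm holds its last target.

## Task

Stack the two black adapters that lie on the table close beside the slide, on its right, squarely on the one already lying in the nest of the spring-return shuttle, one on top of the other in either order (either way round lengthwise), while the shuttle stays home. Then pull the shuttle out by its upright handle until its pointer stands level with the fin of the index clamp, column still square, and finish there: keep hold of the handle and do not let go, because the spring would draw the shuttle back. Leave the coupling and the tape roll where they stand.

Things in the scene. Friction and masses are not known exactly. Their poses are not given: they have to be found in the camera images.
- fixture: Fixed slide base, aluminium plate 240 x 120 mm with two steel rails, on the table. Origin: on the table under its centre line, 125 mm from its front (robot-side) end. Its +x runs along the rails away from the robot; the shuttle is pulled along its -x. Further back the table carries heaps of stray adapters and couplings that are no part of the job.
- shuttle (a joint): Travel of the spring shuttle along the fixture's -x, in m: 0 = home against its stop, 0.095 = far stop. The spring pulls it home with 3.6 N at 0 and 60 N/m more as it comes out (about 5.7 to 7.5 N at the mark). It returns by itself if released.
- handle (a point): Grip point of the shuttle's upright handle, a black rounded block 22 mm (fixture x) by 30 mm (fixture y), from 48 to 98 mm above the table; this point is on its centre line 78 mm above the table. The handle's centre is 100 mm from the nest's centre on the robot's side of it, moves with the shuttle and does not turn. Deck height beneath it: 20 mm.
- nest (a point): Centre of the nest floor on the shuttle, 20 mm above the table; the floor is ringed by a rim 8 mm high, about 96 x 48 mm inside, long along the fixture's x. Moves with the shuttle.
- pointer (a point): Tip of the small steel pointer on the left edge of the shuttle, 22 mm above the table. Moves with the shuttle; it starts further from the robot than the mark.
- mark (a point): The fin of the small index clamp on the fixture's left rail (axes parallel to the fixture's), 22 mm above the table. The clamp is fixed but set differently each time, 35 to 65 mm towards the robot from the pointer's home position. Pointer at the mark: both at the same place along the fixture's x axis.
- adapter_base: Black adapter lying in the nest, loose. All three adapters are alike: 44 mm wide (own x), 91 mm long with the small stub at each end (own y; the box between the stubs is 64 mm), 26 mm high; origin at the centre of the underside. They look the same either way round. 0.06 to 0.12 kg.
- adapter_near: Loose black adapter on the table to the right of the fixture, the one nearer the robot, same shape, origin and axes as adapter_base.
- adapter_far: Loose black adapter on the table to the right of the fixture, the one further from the robot, same shape, origin and axes as adapter_base.
- coupling: Bystander: white coupling, 33 mm across, 46 mm high, standing on the table to the right of the two loose adapters. Origin: centre of its underside.
- tape: Bystander: roll of tape lying flat behind the fixture on the left, 80 mm across, 20 mm high. Origin: centre of its underside.

How it is judged:
On the way, in this order (a step that is already met when the one before it is completed fails the run):
1. both loose adapters are stacked squarely on the one in the nest and released, with the shuttle home (horizontal distance between each of adapter_near, adapter_far and adapter_base below 0.01 m and angle between the y axis of each of adapter_near, adapter_far and the y axis of adapter_base, either way round below 0.15 rad and angle between each of adapter_near, adapter_far, adapter_base's own z axis and vertical below 0.08 rad and ((z of adapter_near in the frame of adapter_base between 0.021 and 0.031 m and z of adapter_far in the frame of adapter_base between 0.046 and 0.058 m) or (z of adapter_far in the frame of adapter_base between 0.021 and 0.031 m and z of adapter_near in the frame of adapter_base between 0.046 and 0.058 m)) and horizontal distance between adapter_base and nest below 0.008 m and contact force between the fingers and adapter_near below 0.1 N and contact force between the fingers and adapter_far below 0.1 N and contact force between the fingers and adapter_base below 0.1 N and linear speed of each of adapter_near, adapter_far, adapter_base below 0.03 m/s and value of joint shuttle below 0.006 m), for 0.2 s.
2. the shuttle is held at the mark by its handle, the column still square (horizontal distance between each of adapter_near, adapter_far and adapter_base below 0.01 m and angle between the y axis of each of adapter_near, adapter_far and the y axis of adapter_base, either way round below 0.15 rad and angle between each of adapter_near, adapter_far, adapter_base's own z axis and vertical below 0.08 rad and ((z of adapter_near in the frame of adapter_base between 0.021 and 0.031 m and z of adapter_far in the frame of adapter_base between 0.046 and 0.058 m) or (z of adapter_far in the frame of adapter_base between 0.021 and 0.031 m and z of adapter_near in the frame of adapter_base between 0.046 and 0.058 m)) and horizontal distance between adapter_base and nest below 0.008 m and x of pointer in the frame of mark between -0.006 and 0.006 m and contact force between the fingers and shuttle above 1 N and distance between the grasp point and handle below 0.05 m and velocity of joint shuttle below 0.02 m/s), for 0.3 s.
At the end, for the whole second after the job is handed in: Handle held (over 1 N, grasp point within 50 mm), pointer within 6 mm of the mark along the fixture's x, shuttle still; three adapters in a column in the nest, the upper within 10 mm, 0.15 rad of the lowest, level, at rest, not touched (all of step 2 and contact force between the fingers and adapter_near below 0.1 N and contact force between the fingers and adapter_far below 0.1 N and contact force between the fingers and adapter_base below 0.1 N and linear speed of each of adapter_near, adapter_far, adapter_base below 0.03 m/s and velocity of joint shuttle above -0.02 m/s); the arm keeps its last pose, push and grip.
It fails at once if the coupling is moved or knocked over (distance of coupling from where it was at the start of the episode above 0.02 m or angle between coupling's own z axis and vertical above 0.5 rad).
It fails at once if the tape roll is moved (distance of tape from where it was at the start of the episode above 0.02 m).
It also fails if it takes over 64 s, if anything falls off the work surface, if the arm or the gripper's body presses on something with over 40 N, if the wrist force passes 120 N, or if a joint passes its speed limit or range.

## Working session

There is one attempt and no reset: what is moved stays moved. The work goes in short steps, Python scripts to look and compute and a tool call to move; the robot and the scene stay as the last step left them, time stands still between calls to the robot, and variables do not carry over. Pictures are saved under pics/ and viewed, and the job is handed in when it is done.

Besides the shell and the picture viewer there is one more tool, called after "Call:" by a JSON object that holds its "api" and its "payload", one argument or row to a line. move_arm: Moves the arm, as the interface text tells. Its arguments: {"type":"object","properties":{"rows":{"type":"array"}},"required":["rows"]}

```bash
mkdir -p pics; ls; cat > h.py <<'E'
import numpy as np, cv2, pickle
from plant import manip
def grab(name,fn):
    f=manip.grab_frame(name); cv2.imwrite('pics/'+fn+'.png',f['color'][:,:,::-1]); pickle.dump(f,open(fn+'.pkl','wb')); return f
def load(fn): return pickle.load(open(fn+'.pkl','rb'))
def ray(f,u,v):
    K,R,t=map(np.array,(f['intrinsics'],f['R'],f['t'])); t=t.ravel()
    d=R.T@np.linalg.solve(K,[u,v,1.]); return -R.T@t,d
def atz(f,u,v,z):
    c,d=ray(f,u,v); return c+d*(z-c[2])/d[2]
def proj(f,X):
    K,R,t=map(np.array,(f['intrinsics'],f['R'],f['t'])); p=K@(R@np.array(X)+t.ravel()); return p[:2]/p[2]
def tri(obs):
    A=np.zeros((3,3));b=np.zeros(3)
    for f,u,v in obs:
        c,d=ray(f,u,v); d=d/np.linalg.norm(d); P=np.eye(3)-np.outer(d,d); A+=P; b+=P@c
    return np.linalg.solve(A,b)
E
python3 - <<'E'
from h import *
for n in('scene','top'):
    f=grab(n,n+'0'); print(n,f['intrinsics'],f['R'],f['t'], -np.array(f['R']).T@np.array(f['t']).ravel())
print(manip.state())
E
```

```text
pics
scene [[470.21593247   0.         280.31658909]
 [  0.         470.21593247 205.78369345]
 [  0.           0.           1.        ]] [[ 0.5083711  -0.86113368  0.00275687]
 [-0.52528609 -0.31263681 -0.79141187]
 [ 0.68237332  0.40088279 -0.61127706]] [-0.15666     0.41427832  0.58364778] [-0.10100962 -0.2393609   0.68506718]
top [[417.04778665   0.         278.31661954]
 [  0.         417.04778665 209.22560307]
 [  0.           0.           1.        ]] [[-0.01335897 -0.99987981  0.0078673 ]
 [-0.99569017  0.01258003 -0.09188489]
 [ 0.09177488 -0.00906088 -0.99573856]] [0.16535812 0.5771541  0.9397502 ] [0.49063021 0.16659259 0.98747633]
{'time': 0.1, 'joint_pos': array([ 1.00499036e+00,  5.33042979e-02,  1.61415281e+00, -1.55579097e-05,
        1.47601396e+00, -1.18990477e-01]), 'joint_vel': array([-0.00042097, -0.00063069, -0.0040484 ,  0.00161795,  0.00128582,
       -0.0008649 ]), 'joint_efforts': array([ 4.48135752e-04, -3.94898736e+01, -3.71364605e+01, -6.46704484e-05,
        3.83991748e-03,  1.51733627e-05]), 'tool_pos': array([0.26975238, 0.56316178, 0.23017994]), 'tool_rot': array([-3.08043210e-04,  2.21553138e-01,  9.75147848e-01, -8.87290897e-04]), 'contact_force': array([-0.79097234, -0.39453931, -0.58246977]), 'ft_torque': array([ 0.03147588,  0.01224353, -0.03524139]), 'gripper_width': 1.0036243225212271}
```

View pics/scene0.png

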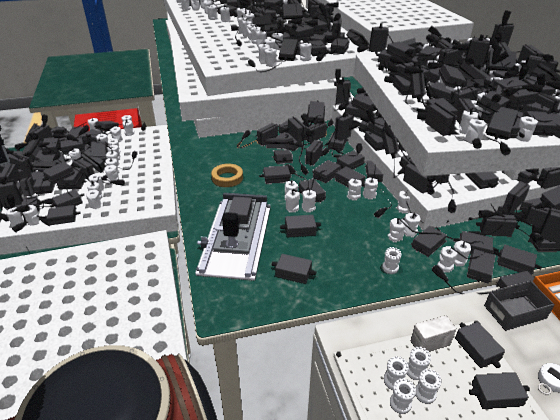

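View pics/top0.png

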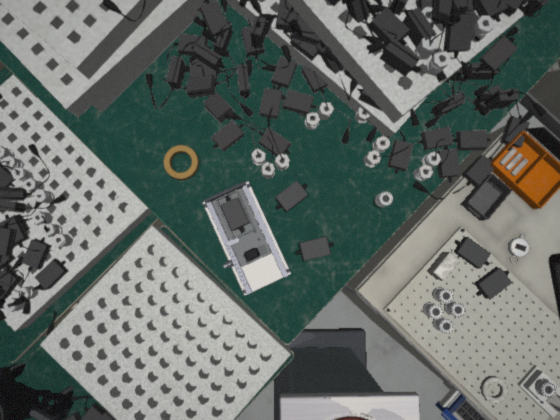

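```bash
python3 - <<'E'
from h import *
a=cv2.imread('pics/scene0.png')[180:290,180:330]; cv2.imwrite('pics/sc_z.png',cv2.resize(a,None,fx=5.3,fy=5.3,interpolation=cv2.INTER_CUBIC))
a=cv2.imread('pics/top0.png')[175:300,195:345]; cv2.imwrite('pics/top_z.png',cv2.resize(a,None,fx=4.8,fy=4.8,interpolation=cv2.INTER_CUBIC))
E
```

```text
(no output)
```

View pics/sc_z.png

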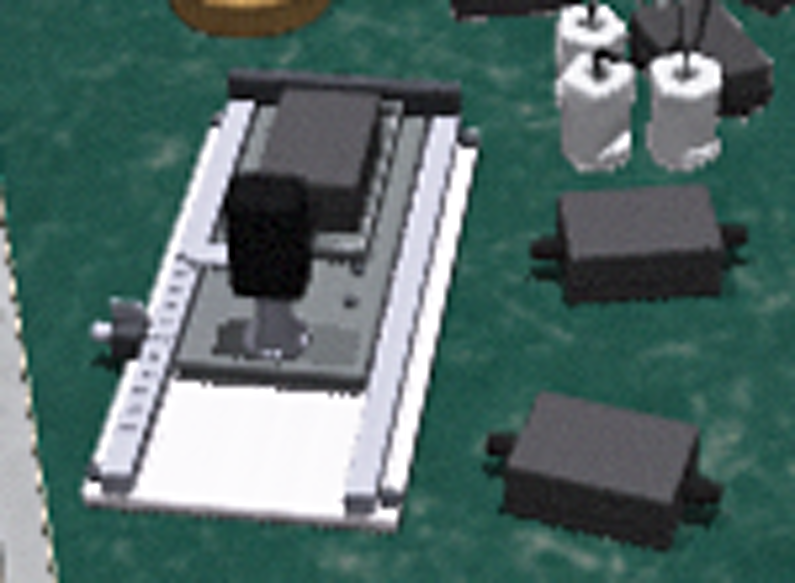

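View pics/top_z.png

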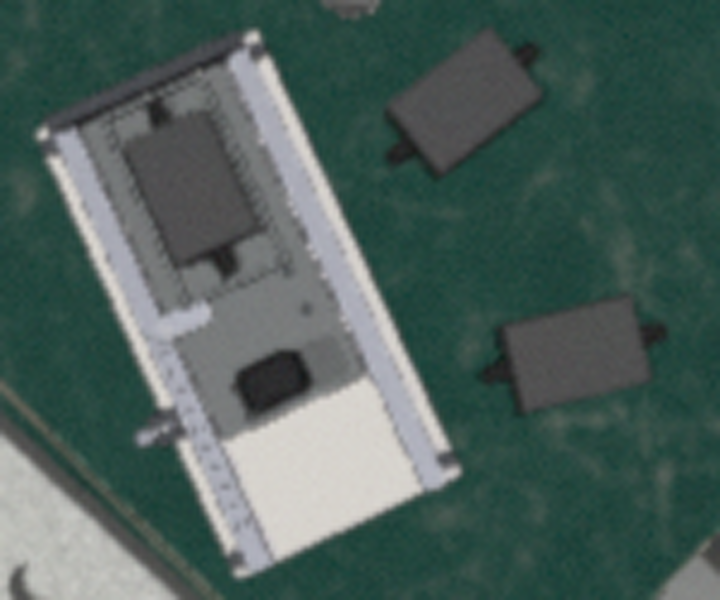

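```bash
cat > meas.py <<'E'
from h import *
from scipy.optimize import least_squares
T=lambda p:[(195+(u+.5)/4.8-.5,175+(v+.5)/4.8-.5) for u,v in p]
S=lambda p:[(180+(u+.5)/5.3-.5,180+(v+.5)/5.3-.5) for u,v in p]
ft,fs=load('top0'),load('scene0')
def fit(tp,sp,g,free=True):
    # corners order: (-x,+y end?)... box local corners cyc
    L=np.array([[-22,32],[22,32],[22,-32],[-22,-32]])/1000
    def X(p): 
        c,s=np.cos(p[2]),np.sin(p[2]); return np.c_[L@np.array([[c,s],[-s,c]])+p[:2],np.full(4,p[3])]
    def r(p):
        x=X(p);o=[]
        for f,P in((ft,tp),(fs,sp)):
            for a,b in zip(x,P):
                if b is not None: o+=list(proj(f,a)-b)
        return o
    s=least_squares(r,g); return s.x,np.abs(s.fun).max(),np.sqrt(np.mean(s.fun**2))
E
python3 - <<'E'
from meas import *
for nm,tp,sp in (('near',[(503,328),(631,295),(652,380),(524,411)],[(543,395),(699,432),(668,506),(505,470)]),
 ('far',[(386,104),(489,28),(545,97),(440,175)],[(558,195),(706,188),(722,250),(567,262)]),
 ('base',[(123,145),(207,110),(262,227),(178,265)],[(283,88),(382,92),None,None])):
    t=T(tp); s=[None if p is None else S([p])[0] for p in sp]
    print(nm,[np.round(atz(ft,*p,.026 if nm!='base' else .046)[:2],4) for p in t])
    c=np.mean([atz(ft,*p,.03)[:2] for p in t],0)
    best=None
    for y0 in np.arange(-3,3,.5):
      for k in range(1):
        for roll in (0,1,2,3):
            tt=t[roll:]+t[:roll]; ss=s[roll:]+s[:roll]
            R=fit(tt,ss,[c[0],c[1],y0,.03])
            if best is None or R[2]<best[2]-1e-6: best=R
    print(best)
print('handle', )
E
```

```text
near [array([0.5008, 0.1104]), array([0.5158, 0.0487]), array([0.4751, 0.0396]), array([0.4612, 0.1011])]
(array([ 0.48791282,  0.07533184, -2.92173687,  0.02271208]), np.float64(0.7576564048898717), np.float64(0.5015867571201742))
far [array([0.6095, 0.1651]), array([0.6461, 0.1146]), array([0.612 , 0.0881]), array([0.5747, 0.1395])]
(array([ 0.61055155,  0.12735425, -2.51033467,  0.02359001]), np.float64(0.4684577034929589), np.float64(0.3285658122216255))
base [array([0.5891, 0.2896]), array([0.6053, 0.2498]), array([0.5495, 0.2242]), array([0.5321, 0.2638])]
(array([ 0.56876582,  0.25725741, -1.13960218,  0.04612899]), np.float64(0.7755011325762666), np.float64(0.42350004103897354))
handle
```

```bash
python3 - <<'E'
from h import *
a=cv2.imread('pics/scene0.png')[210:255,190:250]; cv2.imwrite('pics/sc_z2.png',cv2.resize(a,None,fx=12,fy=12,interpolation=cv2.INTER_CUBIC))
a=cv2.imread('pics/top0.png')[230:275,215:275]; cv2.imwrite('pics/top_z2.png',cv2.resize(a,None,fx=12,fy=12,interpolation=cv2.INTER_CUBIC))
E
```

```text
(no output)
```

View pics/sc_z2.png

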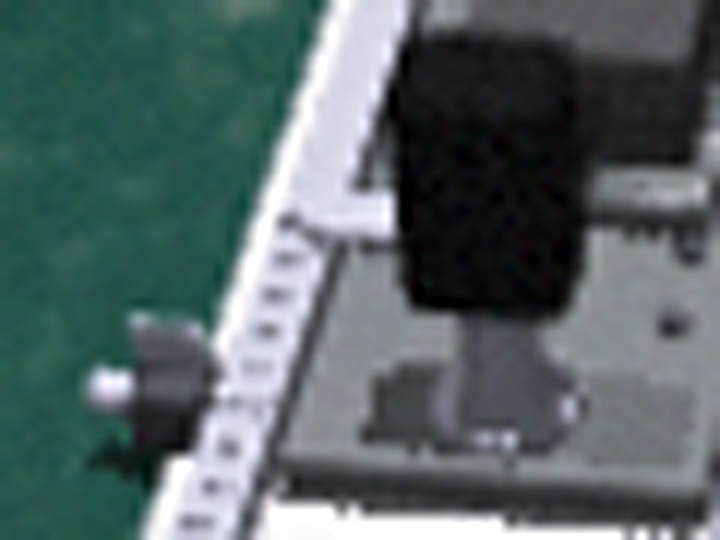

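View pics/top_z2.png

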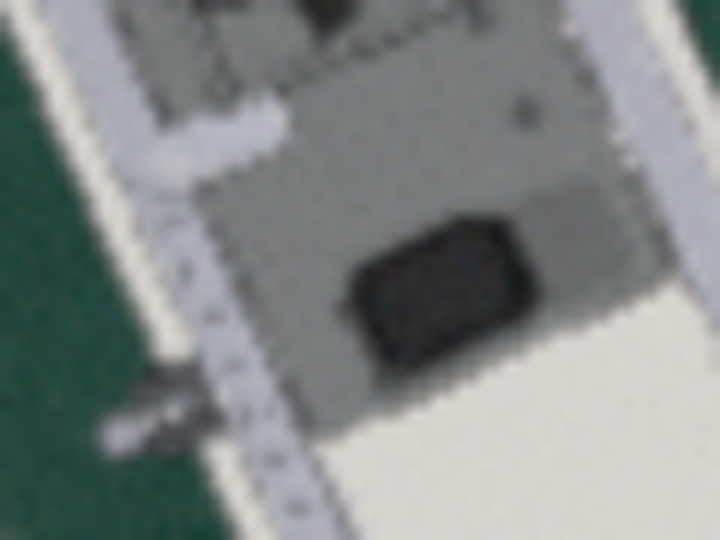

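```bash
cat >> meas.py <<'E'
ex=np.array([0.9085,0.418]); ex/=np.linalg.norm(ex); ey=np.array([-ex[1],ex[0]])
T2=lambda u,v:(215+(u+.5)/12-.5,230+(v+.5)/12-.5)
S2=lambda u,v:(190+(u+.5)/12-.5,210+(v+.5)/12-.5)
def fx(P): P=np.array(P)[:2]-[0.5688,0.2573]; return np.round([P@ex*1000,P@ey*1000],1)
E
python3 - <<'E'
from meas import *
# plate edges
for a,b,z in (((258,35),(460,470),.01),((45,140),(240,575),.01)):
    p,q=[atz(ft,*T([k])[0],z) for k in(a,b)]; d=p-q; print('edge',p,q,np.arctan2(d[1],d[0]),fx(p),fx(q))
print('base yaw',np.arctan2(.4175,.9085))
for n,t,s in (('pointer',(135,178),(290,218)),('knob',(105,438),(95,385)),('fin',(190,405),(175,385))):
    X=tri([(ft,*T2(*t)),(fs,*S2(*s))]); print(n,X,fx(X),fx(atz(ft,*T2(*t),.022)),fx(atz(fs,*S2(*s),.022)))
for t in [(150,172),(275,115),(130,365),(205,365),(185,455),(215,400),(430,290)]: print(t,fx(atz(ft,*T2(*t),.022)),fx(atz(ft,*T2(*t),.098)))
# nest rim inner corners in top zoom
for t in [(112,112),(212,75),(290,268),(188,300)]: print('rim',fx(atz(ft,*T([t])[0],.028)))
for t in [(352,270),(468,215),(535,300),(400,375)]: print('handle top',fx(atz(ft,*T2(*t),.098)))
for t in [(395,45),(575,45),(410,300),(575,310)]: print('handle sc',fx(atz(fs,*S2(*t),.098)),fx(atz(fs,*S2(*t),.048)))
E
```

```text
edge [0.64657093 0.22774174 0.01      ] [0.43279338 0.13152811 0.01      ] 0.42290735525562206 [ 58.3 -59.4] [-176.1  -57.4]
edge [0.59582251 0.33245967 0.01      ] [0.3842426  0.23816915 0.01      ] 0.4192303285609934 [56. 57.] [-175.7   59.8]
base yaw 0.4307661997337906
pointer [0.49940163 0.28064136 0.02079141] [-53.3  50.2] [-53.2  49.4] [-54.7  50.5]
knob [0.44979523 0.28692533 0.01563864] [-95.7  76.7] [-95.7  75.4] [-102.6   74.8]
fin [0.45517525 0.27131356 0.01866485] [-97.4  60.2] [-97.   58.1] [-101.1   60.9]
(150, 172) [-53.4  46.3] [-57.8  38.8]
(275, 115) [-53.8  20.1] [-58.2  14.6]
(130, 365) [-85.2  65.2] [-87.1  56.2]
(205, 365) [-91.4  52.3] [-92.7  44.3]
(185, 455) [-105.2   62.9] [-105.5   54.1]
(215, 400) [-98.2  53.4] [-99.1  45.3]
(430, 290) [-96.9   7.4] [-97.9   2.9]
rim [51.4 20.3]
rim [ 47.1 -30.8]
rim [-53.5 -25.2]
rim [-46.3  25.3]
handle top [-88.8  13.8]
handle top [-88.8  -8.8]
handle top [-107.5  -13.1]
handle top [-109.1   14. ]
handle sc [-96.4  17.2] [-35.2  33.2]
handle sc [-93.3 -12.6] [-31.7   0.9]
handle sc [-159.6    2. ] [-103.7   16.8]
handle sc [-159.3  -24.2] [-103.3  -11.7]
```

```bash
cat > go.py <<'E'
import sys
from h import *
from scipy.spatial.transform import Rotation as Ro
def go(x,y,z,jdeg):
    s=manip.state(); p=np.array(s['tool_pos']); q=s['tool_rot']; R=Ro.from_quat([q[1],q[2],q[3],q[0]]).as_matrix()
    cur=np.degrees(np.arctan2(R[1,1],R[0,1])); d=(jdeg-cur+90)%180-90
    zz=R[:,2]
    print('t',round(s['time'],2),'pos',p.round(4),'jaw',round(cur,2),'tilt deg',np.degrees(np.arcsin(zz[:2])).round(2),'tool z in tool',(R.T@[0,0,-1]).round(4),'w',round(s['gripper_width'],3),'F',np.round(s['contact_force'],1),'j6',s['joint_pos'].round(2))
    dp=np.array([x,y,z])-p
    print(' turn az %.1f (alt %.1f)'%(-d,-d+(180 if d>0 else -180)),' shift now',(R.T@dp*1000).round(1))
    w=Ro.from_rotvec([0,0,np.radians(d)]).as_matrix()@R
    print(' shift after turn',(w.T@dp*1000).round(1),' shift after alt turn: negate x,y')
    print(' level fix ax,ay:',np.degrees(np.cross([0,0,1],R.T@[0,0,-1])).round(2))
if __name__=='__main__': go(*map(float,sys.argv[1:]))
E
python3 go.py .488 .0755 .12 12.6
```

```text
t 0.1 pos [0.2698 0.5632 0.2302] jaw 64.4 tilt deg [-0.06 -0.09] tool z in tool [-2.0e-04  1.9e-03  1.0e+00] w 1.004 F [-0.8 -0.4 -0.6] j6 [ 1.    0.05  1.61 -0.    1.48 -0.12]
 turn az 51.8 (alt -128.2)  shift now [-407.6 -345.3  110.7]
 shift after turn [-523.5  106.8  109.9]  shift after alt turn: negate x,y
 level fix ax,ay: [-0.11 -0.01  0.  ]
```

Call:
{"api": "move_arm", "payload": {
  "rows": [
    {"az": 7.4, "jaw": 0},
    {"az": 7.4, "jaw": 0},
    {"az": 7.4, "jaw": 0},
    {"az": 7.4, "jaw": 0},
    {"az": 7.4, "jaw": 0},
    {"az": 7.4, "jaw": 0},
    {"az": 7.4, "jaw": 0}
  ]
}}

```text
schema error: expected keys tx, ty, tz, ax, ay, az, jaw
```

```bash
python3 go.py .488 .0755 .12 12.6
```

```text
t 0.1 pos [0.2698 0.5632 0.2302] jaw 64.4 tilt deg [-0.06 -0.09] tool z in tool [-2.0e-04  1.9e-03  1.0e+00] w 1.004 F [-0.8 -0.4 -0.6] j6 [ 1.    0.05  1.61 -0.    1.48 -0.12]
 turn az 51.8 (alt -128.2)  shift now [-407.6 -345.3  110.7]
 shift after turn [-523.5  106.8  109.9]  shift after alt turn: negate x,y
 level fix ax,ay: [-0.11 -0.01  0.  ]
```

Call:
{"api": "move_arm", "payload": {
  "rows": [
    {"tx": 0, "ty": 0, "tz": 0, "ax": 0, "ay": 0, "az": 7.4, "jaw": 0},
    {"tx": 0, "ty": 0, "tz": 0, "ax": 0, "ay": 0, "az": 7.4, "jaw": 0},
    {"tx": 0, "ty": 0, "tz": 0, "ax": 0, "ay": 0, "az": 7.4, "jaw": 0},
    {"tx": 0, "ty": 0, "tz": 0, "ax": 0, "ay": 0, "az": 7.4, "jaw": 0},
    {"tx": 0, "ty": 0, "tz": 0, "ax": 0, "ay": 0, "az": 7.4, "jaw": 0},
    {"tx": 0, "ty": 0, "tz": 0, "ax": 0, "ay": 0, "az": 7.4, "jaw": 0},
    {"tx": 0, "ty": 0, "tz": 0, "ax": 0, "ay": 0, "az": 7.4, "jaw": 0}
  ]
}}

```text
time: 0.8
tool_pos: [0.2683, 0.5609, 0.2248]
tool_rot: [0.001, 0.639, 0.769, -0.005]
contact_force: [-0.7, -1.0, 0.4]
gripper_width: 0.999
```

```bash
python3 go.py .488 .0755 .12 12.6
```

```text
t 0.8 pos [0.2683 0.5609 0.2248] jaw 10.52 tilt deg [-0.33 -0.52] tool z in tool [0.0079 0.0073 0.9999] w 0.999 F [-0.7 -1.   0.4] j6 [ 1.    0.06  1.62 -0.    1.48  0.82]
 turn az -2.1 (alt 177.9)  shift now [-516.5  128.1  107.9]
 shift after turn [-520.8  109.3  108.1]  shift after alt turn: negate x,y
 level fix ax,ay: [-0.42  0.45  0.  ]
```

Call:
{"api": "move_arm", "payload": {
  "rows": [
    {"tx": -0.043, "ty": 0.009, "tz": 0, "ax": -0.1, "ay": 0.1, "az": -1, "jaw": 0},
    {"tx": -0.043, "ty": 0.009, "tz": 0, "ax": -0.1, "ay": 0.1, "az": -1, "jaw": 0},
    {"tx": -0.043, "ty": 0.009, "tz": 0, "ax": -0.1, "ay": 0.1, "az": 0, "jaw": 0},
    {"tx": -0.043, "ty": 0.009, "tz": 0, "ax": -0.1, "ay": 0.1, "az": 0, "jaw": 0},
    {"tx": -0.043, "ty": 0.009, "tz": 0, "ax": -0.1, "ay": 0.1, "az": 0, "jaw": 0},
    {"tx": -0.043, "ty": 0.009, "tz": 0, "ax": -0.1, "ay": 0.1, "az": 0, "jaw": 0},
    {"tx": -0.043, "ty": 0.009, "tz": 0, "ax": -0.1, "ay": 0.1, "az": 0, "jaw": 0},
    {"tx": -0.043, "ty": 0.009, "tz": 0, "ax": -0.1, "ay": 0.1, "az": 0, "jaw": 0},
    {"tx": -0.043, "ty": 0.009, "tz": 0.01, "ax": -0.1, "ay": 0.1, "az": 0, "jaw": 0},
    {"tx": -0.043, "ty": 0.009, "tz": 0.02, "ax": -0.1, "ay": 0.1, "az": 0, "jaw": 0},
    {"tx": -0.043, "ty": 0.009, "tz": 0.03, "ax": -0.1, "ay": 0.1, "az": 0, "jaw": 0},
    {"tx": -0.04, "ty": 0.009, "tz": 0.03, "ax": -0.1, "ay": 0.1, "az": 0, "jaw": 0}
  ]
}}

```text
time: 2.0
tool_pos: [0.4878, 0.0738, 0.1354]
tool_rot: [0.003, 0.622, 0.783, 0.011]
contact_force: [2.1, 0.7, -0.1]
gripper_width: 1.006
```

```bash
python3 go.py .488 .0755 .06 12.6; python3 -c "
from h import *
grab('top','top1');grab('scene','scene1')
for n in ('top1','scene1'):
    a=cv2.imread('pics/'+n+'.png')[150:320,180:380]; cv2.imwrite('pics/'+n+'z.png',cv2.resize(a,None,fx=3.5,fy=3.5,interpolation=cv2.INTER_CUBIC))"
```

```text
t 2.0 pos [0.4878 0.0738 0.1354] jaw 13.03 tilt deg [1.05 0.82] tool z in tool [-0.0098 -0.0211  0.9997] w 1.006 F [ 2.1  0.7 -0.1] j6 [-0.01 -0.2   2.02  0.01  1.31 -0.24]
 turn az 0.4 (alt -179.6)  shift now [ 0.9 -1.  75.4]
 shift after turn [ 0.9 -1.  75.4]  shift after alt turn: negate x,y
 level fix ax,ay: [ 1.21 -0.56  0.  ]
```

Call:
{"api": "move_arm", "payload": {
  "rows": [
    {"tx": 0, "ty": 0, "tz": 0.02, "ax": 0.6, "ay": -0.3, "az": 0, "jaw": 0},
    {"tx": 0, "ty": 0, "tz": 0.02, "ax": 0.6, "ay": -0.3, "az": 0, "jaw": 0},
    {"tx": 0, "ty": 0, "tz": 0.02, "ax": 0, "ay": 0, "az": 0, "jaw": 0},
    {"tx": 0, "ty": 0, "tz": 0.01, "ax": 0, "ay": 0, "az": 0, "jaw": 0}
  ]
}}

```text
time: 2.5
tool_pos: [0.486, 0.072, 0.0602]
tool_rot: [-0.003, 0.626, 0.78, -0.003]
contact_force: [-0.8, 0.9, 0.6]
gripper_width: 1.002
```

```bash
python3 go.py .488 .0755 .002 12.6; python3 -c "
from h import *
grab('top','top2');grab('scene','scene2')
a=[cv2.resize(cv2.imread('pics/'+n+'.png')[190:290,230:350],None,fx=3.3,fy=3.3,interpolation=cv2.INTER_CUBIC) for n in ('top2','scene2')]
cv2.imwrite('pics/b2.png',np.hstack(a))"
```

```text
t 2.5 pos [0.486  0.072  0.0602] jaw 12.56 tilt deg [-0.47 -0.07] tool z in tool [-5.0e-04  8.4e-03  1.0e+00] w 1.002 F [-0.8  0.9  0.6] j6 [-0.   -0.09  2.06 -0.    1.18 -0.22]
 turn az -0.0 (alt 180.0)  shift now [ 3.   3.2 58.1]
 shift after turn [ 3.   3.2 58.1]  shift after alt turn: negate x,y
 level fix ax,ay: [-0.48 -0.03  0.  ]
```

View pics/b2.png

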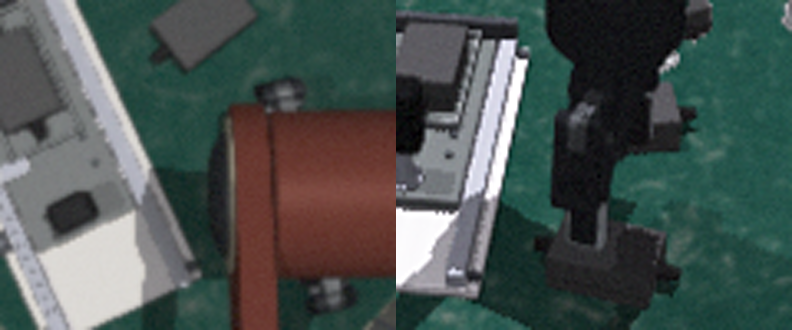

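Call:
{"api": "move_arm", "payload": {
  "rows": [
    {"tx": 0.001, "ty": 0.002, "tz": 0.012, "ax": -0.3, "ay": 0, "az": 0, "jaw": 0},
    {"tx": 0.001, "ty": 0.001, "tz": 0.012, "ax": 0, "ay": 0, "az": 0, "jaw": 0},
    {"tx": 0.001, "ty": 0.001, "tz": 0.012, "ax": 0, "ay": 0, "az": 0, "jaw": 0},
    {"tx": 0, "ty": 0, "tz": 0.01, "ax": 0, "ay": 0, "az": 0, "jaw": 0}
  ]
}}

```text
time: 3.0
tool_pos: [0.4929, 0.0769, 0.0158]
tool_rot: [0.002, 0.625, 0.781, 0.002]
contact_force: [0.7, -0.3, -0.4]
gripper_width: 0.999
```

```bash
python3 go.py .488 .0755 .003 12.6
```

```text
t 3.0 pos [0.4929 0.0769 0.0158] jaw 12.63 tilt deg [0.33 0.01] tool z in tool [ 0.0011 -0.0056  1.    ] w 0.999 F [ 0.7 -0.3 -0.4] j6 [ 0.01 -0.01  2.06  0.    1.08 -0.22]
 turn az 0.0 (alt -180.0)  shift now [-0.3 -5.1 12.7]
 shift after turn [-0.3 -5.1 12.7]  shift after alt turn: negate x,y
 level fix ax,ay: [ 0.32  0.06 -0.  ]
```

Call:
{"api": "move_arm", "payload": {
  "rows": [
    {"tx": 0, "ty": -0.003, "tz": 0.006, "ax": 0.2, "ay": 0, "az": 0, "jaw": 0},
    {"tx": 0, "ty": -0.002, "tz": 0.004, "ax": 0, "ay": 0, "az": 0, "jaw": 0},
    {"tx": 0, "ty": 0, "tz": 0.001, "ax": 0, "ay": 0, "az": 0, "jaw": 0}
  ]
}}

```text
time: 3.3
tool_pos: [0.4862, 0.0757, 0.0017]
tool_rot: [-0.001, 0.625, 0.781, -0.001]
contact_force: [-0.0, -0.5, 0.4]
gripper_width: 1.002
```

```bash
python3 go.py .488 .0755 .003 12.6
```

```text
t 3.3 pos [0.4862 0.0757 0.0017] jaw 12.63 tilt deg [-0.11 -0.04] tool z in tool [3.e-04 2.e-03 1.e+00] w 1.002 F [-0.  -0.5  0.4] j6 [ 0.    0.01  2.08 -0.    1.06 -0.22]
 turn az 0.0 (alt -180.0)  shift now [-0.6  1.7 -1.3]
 shift after turn [-0.6  1.7 -1.3]  shift after alt turn: negate x,y
 level fix ax,ay: [-0.12  0.02  0.  ]
```

Close, holding height.

Call:
{"api": "move_arm", "payload": {
  "rows": [
    {"tx": 0, "ty": 0.001, "tz": -0.001, "ax": 0, "ay": 0, "az": 0, "jaw": 255},
    {"tx": 0, "ty": 0, "tz": -0.001, "ax": 0, "ay": 0, "az": 0, "jaw": 255},
    {"tx": 0, "ty": 0, "tz": -0.001, "ax": 0, "ay": 0, "az": 0, "jaw": 255},
    {"tx": 0, "ty": 0, "tz": -0.001, "ax": 0, "ay": 0, "az": 0, "jaw": 255},
    {"tx": 0, "ty": 0, "tz": -0.001, "ax": 0, "ay": 0, "az": 0, "jaw": 255},
    {"tx": 0, "ty": 0, "tz": -0.001, "ax": 0, "ay": 0, "az": 0, "jaw": 255}
  ]
}}

```text
time: 3.9
tool_pos: [0.4887, 0.0759, 0.0098]
tool_rot: [0.001, 0.625, 0.781, 0.0]
contact_force: [-0.1, 0.1, -0.4]
gripper_width: 0.497
```

```bash
python3 go.py .488 .0755 .13 12.6
```

```text
t 3.9 pos [0.4887 0.0759 0.0098] jaw 12.61 tilt deg [ 0.08 -0.04] tool z in tool [ 0.001  -0.0013  1.    ] w 0.497 F [-0.1  0.1 -0.4] j6 [ 0.   -0.    2.07 -0.    1.07 -0.22]
 turn az 0.0 (alt -180.0)  shift now [  -0.3   -0.6 -120.2]
 shift after turn [  -0.3   -0.6 -120.2]  shift after alt turn: negate x,y
 level fix ax,ay: [ 0.07  0.06 -0.  ]
```

Call:
{"api": "move_arm", "payload": {
  "rows": [
    {"tx": 0, "ty": 0, "tz": 0.002, "ax": 0, "ay": 0, "az": 0, "jaw": 60},
    {"tx": 0, "ty": 0, "tz": 0.003, "ax": 0, "ay": 0, "az": 0, "jaw": 60},
    {"tx": 0, "ty": 0, "tz": 0.003, "ax": 0, "ay": 0, "az": 0, "jaw": 60},
    {"tx": 0, "ty": 0, "tz": 0.001, "ax": 0, "ay": 0, "az": 0, "jaw": 60}
  ]
}}

```text
time: 4.3
tool_pos: [0.4889, 0.0758, 0.0004]
tool_rot: [0.001, 0.625, 0.781, 0.0]
contact_force: [-0.2, 0.0, -0.8]
gripper_width: 0.767
```

```bash
python3 go.py .488 .0755 .0 12.6
```

```text
t 4.3 pos [4.889e-01 7.580e-02 4.000e-04] jaw 12.62 tilt deg [ 0.12 -0.04] tool z in tool [ 0.0012 -0.0019  1.    ] w 0.767 F [-0.2  0.  -0.8] j6 [ 0.    0.01  2.07 -0.    1.05 -0.22]
 turn az 0.0 (alt -180.0)  shift now [-0.1 -0.9  0.4]
 shift after turn [-0.1 -0.9  0.4]  shift after alt turn: negate x,y
 level fix ax,ay: [ 0.11  0.07 -0.  ]
```

Call:
{"api": "move_arm", "payload": {
  "rows": [
    {"tx": 0, "ty": 0, "tz": -0.0005, "ax": 0, "ay": 0, "az": 0, "jaw": 255},
    {"tx": 0, "ty": 0, "tz": 0, "ax": 0, "ay": 0, "az": 0, "jaw": 255},
    {"tx": 0, "ty": 0, "tz": 0, "ax": 0, "ay": 0, "az": 0, "jaw": 255},
    {"tx": 0, "ty": 0, "tz": 0, "ax": 0, "ay": 0, "az": 0, "jaw": 255},
    {"tx": 0, "ty": 0, "tz": 0, "ax": 0, "ay": 0, "az": 0, "jaw": 255}
  ]
}}

```text
time: 4.8
tool_pos: [0.4888, 0.0759, 0.0007]
tool_rot: [0.001, 0.625, 0.781, 0.0]
contact_force: [-0.1, 0.7, -0.9]
gripper_width: 0.498
```

```bash
python3 go.py .488 .0755 .13 12.6; python3 -c "
from h import *
grab('top','top3');grab('scene','scene3')
a=[cv2.resize(cv2.imread('pics/'+n+'.png')[190:290,230:350],None,fx=3.3,fy=3.3,interpolation=cv2.INTER_CUBIC) for n in ('top3','scene3')]
cv2.imwrite('pics/b3.png',np.hstack(a))"
```

```text
t 4.8 pos [0.4888 0.0759 0.0007] jaw 12.62 tilt deg [ 0.08 -0.04] tool z in tool [ 0.001  -0.0013  1.    ] w 0.498 F [-0.1  0.7 -0.9] j6 [ 0.    0.01  2.07 -0.    1.05 -0.22]
 turn az 0.0 (alt -180.0)  shift now [  -0.3   -0.7 -129.3]
 shift after turn [  -0.3   -0.7 -129.3]  shift after alt turn: negate x,y
 level fix ax,ay: [ 0.07  0.06 -0.  ]
```

View pics/b3.png

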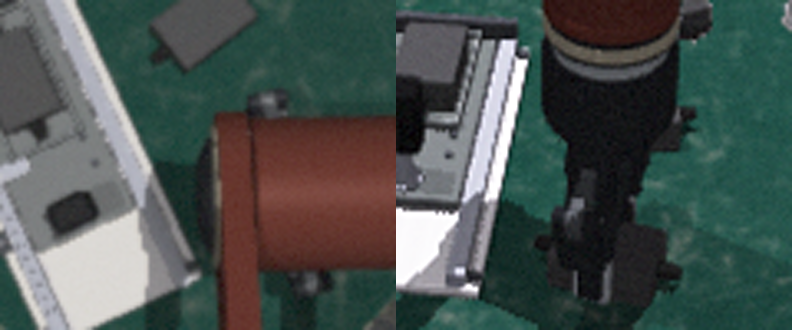

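Call:
{"api": "move_arm", "payload": {
  "rows": [
    {"tx": 0, "ty": 0, "tz": -0.01, "ax": 0, "ay": 0, "az": 0, "jaw": 255},
    {"tx": 0, "ty": 0, "tz": -0.03, "ax": 0, "ay": 0, "az": 0, "jaw": 255},
    {"tx": 0, "ty": 0, "tz": -0.03, "ax": 0, "ay": 0, "az": 0, "jaw": 255},
    {"tx": 0, "ty": 0, "tz": -0.03, "ax": 0, "ay": 0, "az": 0, "jaw": 255},
    {"tx": 0, "ty": 0, "tz": -0.03, "ax": 0, "ay": 0, "az": 0, "jaw": 255}
  ]
}}

```text
time: 5.4
tool_pos: [0.4839, 0.0759, 0.1312]
tool_rot: [-0.004, 0.625, 0.78, -0.004]
contact_force: [1.0, 0.8, -0.9]
gripper_width: 0.502
```

```bash
python3 go.py .569 .257 .13 114.3
```

```text
t 5.4 pos [0.4839 0.0759 0.1312] jaw 12.61 tilt deg [-0.65 -0.04] tool z in tool [-0.0017  0.0112  0.9999] w 0.502 F [ 1.   0.8 -0.9] j6 [ 0.   -0.19  2.01 -0.    1.33 -0.22]
 turn az 78.3 (alt -101.7)  shift now [1.582e+02 1.226e+02 1.000e-01]
 shift after turn [ 152.1 -130.     2.9]  shift after alt turn: negate x,y
 level fix ax,ay: [-0.64 -0.1   0.  ]
```

Call:
{"api": "move_arm", "payload": {
  "rows": [
    {"tx": 0, "ty": 0, "tz": -0.001, "ax": -0.3, "ay": 0, "az": 7.6, "jaw": 255},
    {"tx": 0, "ty": 0, "tz": -0.001, "ax": -0.2, "ay": 0, "az": 7.6, "jaw": 255},
    {"tx": 0, "ty": 0, "tz": -0.001, "ax": 0, "ay": 0, "az": 7.6, "jaw": 255},
    {"tx": 0, "ty": 0, "tz": -0.001, "ax": 0, "ay": 0, "az": 7.6, "jaw": 255},
    {"tx": 0, "ty": 0, "tz": -0.001, "ax": 0, "ay": 0, "az": 7.6, "jaw": 255},
    {"tx": 0, "ty": 0, "tz": -0.001, "ax": 0, "ay": 0, "az": 7.6, "jaw": 255},
    {"tx": 0, "ty": 0, "tz": -0.001, "ax": 0, "ay": 0, "az": 7.6, "jaw": 255},
    {"tx": 0, "ty": 0, "tz": -0.001, "ax": 0, "ay": 0, "az": 7.6, "jaw": 255},
    {"tx": 0, "ty": 0, "tz": -0.001, "ax": 0, "ay": 0, "az": 7.6, "jaw": 255},
    {"tx": 0, "ty": 0, "tz": -0.001, "ax": 0, "ay": 0, "az": 7.0, "jaw": 255}
  ]
}}

```text
time: 6.4
tool_pos: [0.4882, 0.0761, 0.1572]
tool_rot: [0.002, 0.978, 0.209, 0.009]
contact_force: [-0.0, -0.3, -0.1]
gripper_width: 0.499
```

```bash
python3 go.py .569 .257 .13 114.3
```

```text
t 6.4 pos [0.4882 0.0761 0.1572] jaw -65.87 tilt deg [1.05 0.01] tool z in tool [-0.0168 -0.0073  0.9998] w 0.499 F [-0.  -0.3 -0.1] j6 [ 0.   -0.22  2.    0.    1.35  1.15]
 turn az -0.2 (alt 179.8)  shift now [ 147.2 -132.3   28.7]
 shift after turn [ 147.6 -131.9   28.8]  shift after alt turn: negate x,y
 level fix ax,ay: [ 0.42 -0.96  0.  ]
```

Call:
{"api": "move_arm", "payload": {
  "rows": [
    {"tx": 0.024, "ty": -0.021, "tz": 0.001, "ax": 0.2, "ay": -0.4, "az": 0, "jaw": 255},
    {"tx": 0.024, "ty": -0.021, "tz": 0.002, "ax": 0.1, "ay": -0.3, "az": 0, "jaw": 255},
    {"tx": 0.024, "ty": -0.021, "tz": 0.003, "ax": 0, "ay": -0.2, "az": 0, "jaw": 255},
    {"tx": 0.024, "ty": -0.021, "tz": 0.003, "ax": 0, "ay": 0, "az": 0, "jaw": 255},
    {"tx": 0.024, "ty": -0.021, "tz": 0.003, "ax": 0, "ay": 0, "az": 0, "jaw": 255},
    {"tx": 0.018, "ty": -0.017, "tz": 0.003, "ax": 0, "ay": 0, "az": 0, "jaw": 255},
    {"tx": 0, "ty": 0, "tz": 0, "ax": 0, "ay": 0, "az": 0, "jaw": 255}
  ]
}}

```text
time: 7.1
tool_pos: [0.5682, 0.2494, 0.1482]
tool_rot: [0.001, 0.978, 0.206, 0.004]
contact_force: [-0.3, -0.9, -1.1]
gripper_width: 0.501
```

```bash
python3 go.py .569 .257 .08 114.3
```

```text
t 7.1 pos [0.5682 0.2494 0.1482] jaw -66.18 tilt deg [ 0.43 -0.07] tool z in tool [-0.0063 -0.0041  1.    ] w 0.501 F [-0.3 -0.9 -1.1] j6 [ 0.3   0.1   1.7  -0.    1.33  1.45]
 turn az -0.5 (alt 179.5)  shift now [ 3.4 -7.  68.2]
 shift after turn [ 3.4 -6.9 68.2]  shift after alt turn: negate x,y
 level fix ax,ay: [ 0.24 -0.36  0.  ]
```

Call:
{"api": "move_arm", "payload": {
  "rows": [
    {"tx": 0.002, "ty": -0.004, "tz": 0.012, "ax": 0.1, "ay": -0.2, "az": -0.3, "jaw": 255},
    {"tx": 0.001, "ty": -0.002, "tz": 0.014, "ax": 0.1, "ay": -0.1, "az": -0.2, "jaw": 255},
    {"tx": 0, "ty": 0, "tz": 0.014, "ax": 0, "ay": 0, "az": 0, "jaw": 255},
    {"tx": 0, "ty": 0, "tz": 0.01, "ax": 0, "ay": 0, "az": 0, "jaw": 255},
    {"tx": 0, "ty": 0, "tz": 0, "ax": 0, "ay": 0, "az": 0, "jaw": 255}
  ]
}}

```text
time: 7.6
tool_pos: [0.5669, 0.254, 0.0936]
tool_rot: [0.001, 0.978, 0.21, -0.001]
contact_force: [-0.5, -0.3, -1.2]
gripper_width: 0.502
```

```bash
python3 go.py .569 .257 .047 114.3; python3 -c "
from h import *
grab('top','top4');grab('scene','scene4')
a=[cv2.resize(cv2.imread('pics/'+n+'.png')[170:270,180:300],None,fx=3.3,fy=3.3,interpolation=cv2.INTER_CUBIC) for n in ('top4','scene4')]
cv2.imwrite('pics/b4.png',np.hstack(a))"
```

```text
t 7.6 pos [0.5669 0.254  0.0936] jaw -65.71 tilt deg [-0.1 -0.1] tool z in tool [ 2.3e-03 -9.0e-04  1.0e+00] w 0.502 F [-0.5 -0.3 -1.2] j6 [ 0.3   0.17  1.73 -0.    1.25  1.45]
 turn az -0.0 (alt 180.0)  shift now [ 3.3 -1.9 46.6]
 shift after turn [ 3.3 -1.9 46.6]  shift after alt turn: negate x,y
 level fix ax,ay: [ 0.05  0.13 -0.  ]
```

View pics/b4.png

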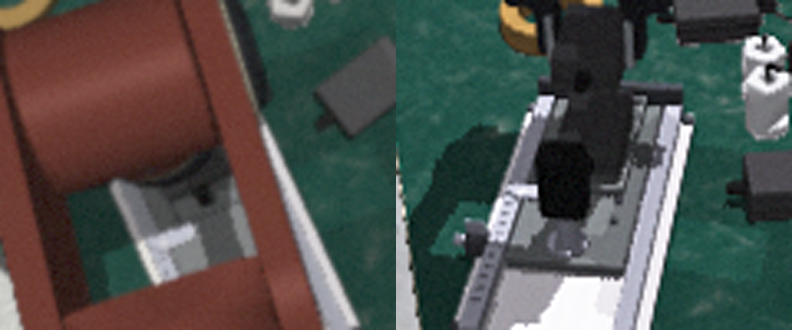

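Call:
{"api": "move_arm", "payload": {
  "rows": [
    {"tx": 0.001, "ty": -0.001, "tz": 0.011, "ax": 0, "ay": 0, "az": 0, "jaw": 255},
    {"tx": 0.001, "ty": -0.001, "tz": 0.011, "ax": 0, "ay": 0, "az": 0, "jaw": 255},
    {"tx": 0.001, "ty": 0, "tz": 0.009, "ax": 0, "ay": 0, "az": 0, "jaw": 255},
    {"tx": 0, "ty": 0, "tz": 0, "ax": 0, "ay": 0, "az": 0, "jaw": 255},
    {"tx": 0, "ty": 0, "tz": 0, "ax": 0, "ay": 0, "az": 0, "jaw": 255}
  ]
}}

```text
time: 8.2
tool_pos: [0.5714, 0.2577, 0.0633]
tool_rot: [0.0, 0.978, 0.21, 0.002]
contact_force: [0.1, 0.5, -0.6]
gripper_width: 0.502
```

```bash
python3 go.py .569 .257 .047 114.3
```

```text
t 8.2 pos [0.5714 0.2577 0.0633] jaw -65.74 tilt deg [ 0.21 -0.01] tool z in tool [-0.0033 -0.0016  1.    ] w 0.502 F [ 0.1  0.5 -0.6] j6 [ 0.31  0.21  1.74 -0.    1.19  1.45]
 turn az -0.0 (alt 180.0)  shift now [-2.5 -0.4 16.3]
 shift after turn [-2.5 -0.4 16.3]  shift after alt turn: negate x,y
 level fix ax,ay: [ 0.09 -0.19  0.  ]
```

Call:
{"api": "move_arm", "payload": {
  "rows": [
    {"tx": -0.001, "ty": 0, "tz": 0.005, "ax": 0, "ay": -0.1, "az": 0, "jaw": 255},
    {"tx": -0.001, "ty": 0, "tz": 0.005, "ax": 0, "ay": 0, "az": 0, "jaw": 255},
    {"tx": 0, "ty": 0, "tz": 0.003, "ax": 0, "ay": 0, "az": 0, "jaw": 255},
    {"tx": 0, "ty": 0, "tz": 0, "ax": 0, "ay": 0, "az": 0, "jaw": 255},
    {"tx": 0, "ty": 0, "tz": 0, "ax": 0, "ay": 0, "az": 0, "jaw": 255}
  ]
}}

```text
time: 8.7
tool_pos: [0.5698, 0.257, 0.0499]
tool_rot: [0.001, 0.978, 0.21, 0.001]
contact_force: [-0.3, 0.0, -0.5]
gripper_width: 0.498
```

```bash
python3 go.py .569 .257 .047 114.3
```

```text
t 8.7 pos [0.5698 0.257  0.0499] jaw -65.74 tilt deg [ 0.18 -0.03] tool z in tool [-0.0026 -0.0018  1.    ] w 0.498 F [-0.3  0.  -0.5] j6 [ 0.31  0.22  1.74 -0.    1.17  1.45]
 turn az -0.0 (alt 180.0)  shift now [-0.8 -0.3  2.9]
 shift after turn [-0.8 -0.3  2.9]  shift after alt turn: negate x,y
 level fix ax,ay: [ 0.1  -0.15  0.  ]
```

Call:
{"api": "move_arm", "payload": {
  "rows": [
    {"tx": -0.001, "ty": 0, "tz": 0.002, "ax": 0, "ay": -0.1, "az": 0, "jaw": 255},
    {"tx": 0, "ty": 0, "tz": 0.001, "ax": 0, "ay": 0, "az": 0, "jaw": 255},
    {"tx": 0, "ty": 0, "tz": 0, "ax": 0, "ay": 0, "az": 0, "jaw": 255}
  ]
}}

```text
time: 9.0
tool_pos: [0.5692, 0.2566, 0.0472]
tool_rot: [0.001, 0.978, 0.21, 0.001]
contact_force: [0.8, -0.4, -0.6]
gripper_width: 0.501
```

```bash
python3 go.py .569 .257 .047 114.3
```

```text
t 9.0 pos [0.5692 0.2566 0.0472] jaw -65.74 tilt deg [ 0.13 -0.06] tool z in tool [-0.0016 -0.0019  1.    ] w 0.501 F [ 0.8 -0.4 -0.6] j6 [ 0.31  0.23  1.75 -0.    1.17  1.45]
 turn az -0.0 (alt 180.0)  shift now [-0.  -0.4  0.2]
 shift after turn [-0.  -0.4  0.2]  shift after alt turn: negate x,y
 level fix ax,ay: [ 0.11 -0.09  0.  ]
```

Call:
{"api": "move_arm", "payload": {
  "rows": [
    {"tx": 0, "ty": 0, "tz": 0, "ax": 0, "ay": 0, "az": 0, "jaw": 60},
    {"tx": 0, "ty": 0, "tz": 0, "ax": 0, "ay": 0, "az": 0, "jaw": 20},
    {"tx": 0, "ty": 0, "tz": 0, "ax": 0, "ay": 0, "az": 0, "jaw": 0},
    {"tx": 0, "ty": 0, "tz": 0, "ax": 0, "ay": 0, "az": 0, "jaw": 0},
    {"tx": 0, "ty": 0, "tz": -0.01, "ax": 0, "ay": 0, "az": 0, "jaw": 0},
    {"tx": 0, "ty": 0, "tz": -0.02, "ax": 0, "ay": 0, "az": 0, "jaw": 0},
    {"tx": 0, "ty": 0, "tz": -0.03, "ax": 0, "ay": 0, "az": 0, "jaw": 0},
    {"tx": 0, "ty": 0, "tz": -0.03, "ax": 0, "ay": 0, "az": 0, "jaw": 0}
  ]
}}

```text
time: 9.8
tool_pos: [0.5661, 0.2558, 0.1365]
tool_rot: [0.001, 0.978, 0.21, -0.004]
contact_force: [0.1, 0.7, 0.0]
gripper_width: 0.996
```

```bash
python3 go.py .6106 .1274 .1 36.2; python3 -c "
from h import *
grab('scene','scene5')
cv2.imwrite('pics/b5.png',cv2.resize(cv2.imread('pics/scene5.png')[170:290,180:340],None,fx=5,fy=5,interpolation=cv2.INTER_CUBIC))"
```

```text
t 9.8 pos [0.5661 0.2558 0.1365] jaw -65.74 tilt deg [-0.39 -0.22] tool z in tool [ 7.7e-03 -8.0e-04  1.0e+00] w 0.996 F [0.1 0.7 0. ] j6 [ 0.31  0.12  1.7  -0.    1.33  1.45]
 turn az 78.1 (alt -101.9)  shift now [-11.8 135.3  36.7]
 shift after turn [130.2  39.8  35.5]  shift after alt turn: negate x,y
 level fix ax,ay: [ 0.04  0.44 -0.  ]
```

View pics/b5.png

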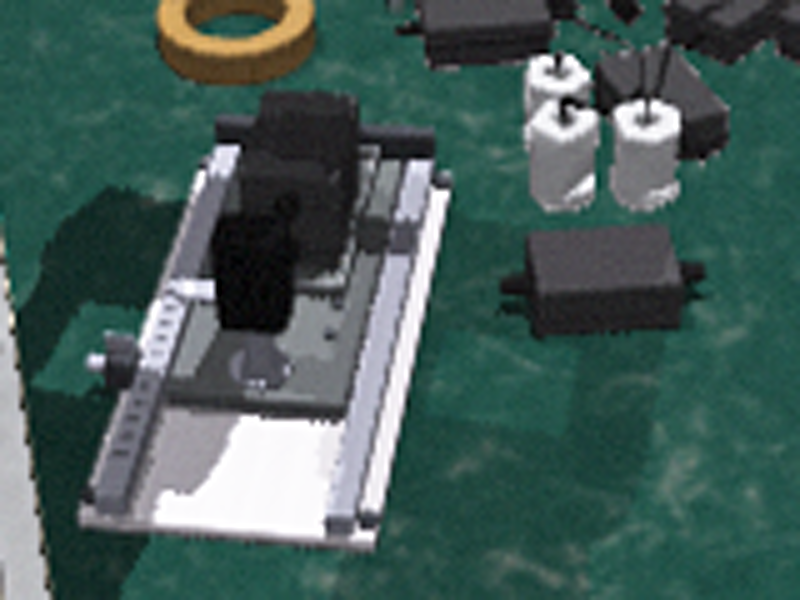

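Call:
{"api": "move_arm", "payload": {
  "rows": [
    {"tx": 0, "ty": 0, "tz": -0.01, "ax": 0, "ay": 0.2, "az": -8.4, "jaw": 0},
    {"tx": 0, "ty": 0, "tz": 0, "ax": 0, "ay": 0.2, "az": -8.4, "jaw": 0},
    {"tx": 0, "ty": 0, "tz": 0, "ax": 0, "ay": 0, "az": -8.4, "jaw": 0},
    {"tx": 0, "ty": 0, "tz": 0, "ax": 0, "ay": 0, "az": -8.4, "jaw": 0},
    {"tx": 0, "ty": 0, "tz": 0, "ax": 0, "ay": 0, "az": -8.4, "jaw": 0},
    {"tx": 0, "ty": 0, "tz": 0, "ax": 0, "ay": 0, "az": -8.4, "jaw": 0},
    {"tx": 0, "ty": 0, "tz": 0, "ax": 0, "ay": 0, "az": -8.4, "jaw": 0},
    {"tx": 0, "ty": 0, "tz": 0, "ax": 0, "ay": 0, "az": -8.4, "jaw": 0},
    {"tx": 0, "ty": 0, "tz": 0, "ax": 0, "ay": 0, "az": -8.4, "jaw": 0},
    {"tx": 0, "ty": 0, "tz": 0, "ax": 0, "ay": 0, "az": -8.4, "jaw": 0},
    {"tx": 0, "ty": 0, "tz": 0, "ax": 0, "ay": 0, "az": -8.4, "jaw": 0},
    {"tx": 0, "ty": 0, "tz": 0, "ax": 0, "ay": 0, "az": -8.0, "jaw": 0}
  ]
}}

```text
time: 11.05
tool_pos: [0.5742, 0.2586, 0.1675]
tool_rot: [0.011, 0.444, 0.896, 0.01]
contact_force: [0.3, 0.8, 0.3]
gripper_width: 0.999
```

```bash
python3 go.py .6106 .1274 .1 36.2
```

```text
t 11.05 pos [0.5742 0.2586 0.1675] jaw 37.31 tilt deg [1.6  0.52] tool z in tool [ 0.0097 -0.0277  0.9996] w 0.999 F [0.3 0.8 0.3] j6 [ 0.3   0.09  1.68  0.    1.34 -0.35]
 turn az 1.1 (alt -178.9)  shift now [-125.8  -52.4   67.3]
 shift after turn [-126.7  -50.    67.4]  shift after alt turn: negate x,y
 level fix ax,ay: [ 1.59  0.56 -0.  ]
```

Call:
{"api": "move_arm", "payload": {
  "rows": [
    {"tx": -0.025, "ty": -0.009, "tz": 0.005, "ax": 0.5, "ay": 0.2, "az": 0.5, "jaw": 0},
    {"tx": -0.025, "ty": -0.009, "tz": 0.01, "ax": 0.5, "ay": 0.2, "az": 0.5, "jaw": 0},
    {"tx": -0.025, "ty": -0.009, "tz": 0.01, "ax": 0.4, "ay": 0.1, "az": 0, "jaw": 0},
    {"tx": -0.025, "ty": -0.009, "tz": 0.01, "ax": 0, "ay": 0, "az": 0, "jaw": 0},
    {"tx": -0.02, "ty": -0.008, "tz": 0.01, "ax": 0, "ay": 0, "az": 0, "jaw": 0},
    {"tx": 0, "ty": 0, "tz": 0.01, "ax": 0, "ay": 0, "az": 0, "jaw": 0},
    {"tx": 0, "ty": 0, "tz": 0, "ax": 0, "ay": 0, "az": 0, "jaw": 0}
  ]
}}

```text
time: 11.75
tool_pos: [0.6149, 0.1337, 0.1162]
tool_rot: [0.004, 0.45, 0.893, 0.004]
contact_force: [-1.0, 1.2, -0.1]
gripper_width: 1.0
```

```bash
python3 go.py .6106 .1274 .04 36.2
```

```text
t 11.75 pos [0.6149 0.1337 0.1162] jaw 36.54 tilt deg [0.63 0.22] tool z in tool [ 0.0036 -0.0112  0.9999] w 1.0 F [-1.   1.2 -0.1] j6 [ 0.09  0.15  1.71  0.    1.27 -0.54]
 turn az 0.3 (alt -179.7)  shift now [-2.3 -8.1 76.1]
 shift after turn [-2.3 -8.  76.1]  shift after alt turn: negate x,y
 level fix ax,ay: [ 0.64  0.2  -0.  ]
```

Call:
{"api": "move_arm", "payload": {
  "rows": [
    {"tx": -0.001, "ty": -0.004, "tz": 0.015, "ax": 0.4, "ay": 0.1, "az": 0.2, "jaw": 0},
    {"tx": -0.001, "ty": -0.003, "tz": 0.015, "ax": 0.2, "ay": 0.1, "az": 0.1, "jaw": 0},
    {"tx": 0, "ty": 0, "tz": 0.015, "ax": 0, "ay": 0, "az": 0, "jaw": 0},
    {"tx": 0, "ty": 0, "tz": 0.012, "ax": 0, "ay": 0, "az": 0, "jaw": 0},
    {"tx": 0, "ty": 0, "tz": 0, "ax": 0, "ay": 0, "az": 0, "jaw": 0}
  ]
}}

```text
time: 12.25
tool_pos: [0.6095, 0.1307, 0.0548]
tool_rot: [-0.0, 0.451, 0.893, 0.0]
contact_force: [-0.9, 0.1, -0.2]
gripper_width: 0.998
```

```bash
python3 go.py .6106 .1274 .001 36.2; python3 -c "
from h import *
grab('scene','scene6')
cv2.imwrite('pics/b6.png',cv2.resize(cv2.imread('pics/scene6.png')[150:270,180:340],None,fx=4,fy=4,interpolation=cv2.INTER_CUBIC))"
```

```text
t 12.25 pos [0.6095 0.1307 0.0548] jaw 36.42 tilt deg [-0.01  0.05] tool z in tool [-8.e-04 -4.e-04  1.e+00] w 0.998 F [-0.9  0.1 -0.2] j6 [ 0.09  0.22  1.75  0.    1.18 -0.54]
 turn az 0.2 (alt -179.8)  shift now [-3.4 -1.1 53.8]
 shift after turn [-3.4 -1.  53.8]  shift after alt turn: negate x,y
 level fix ax,ay: [ 0.02 -0.04  0.  ]
```

View pics/b6.png

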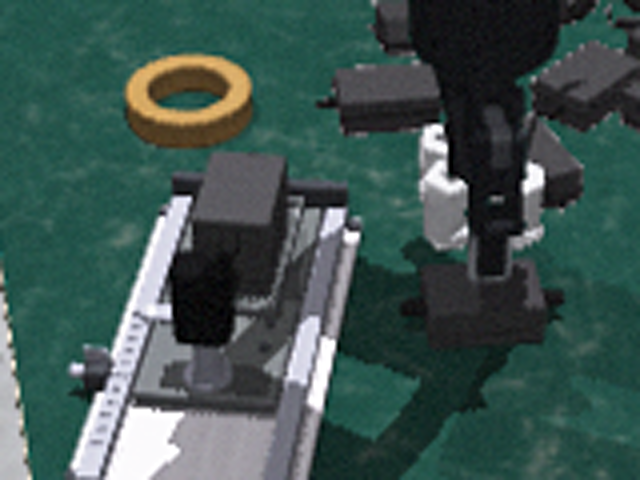

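Call:
{"api": "move_arm", "payload": {
  "rows": [
    {"tx": -0.001, "ty": 0, "tz": 0.012, "ax": 0, "ay": 0, "az": 0, "jaw": 0},
    {"tx": -0.001, "ty": 0, "tz": 0.012, "ax": 0, "ay": 0, "az": 0, "jaw": 0},
    {"tx": -0.001, "ty": 0, "tz": 0.012, "ax": 0, "ay": 0, "az": 0, "jaw": 0},
    {"tx": 0, "ty": 0, "tz": 0.005, "ax": 0, "ay": 0, "az": 0, "jaw": 0},
    {"tx": 0, "ty": 0, "tz": 0, "ax": 0, "ay": 0, "az": 0, "jaw": 0}
  ]
}}

```text
time: 12.8
tool_pos: [0.6131, 0.1285, 0.0122]
tool_rot: [0.001, 0.451, 0.893, 0.001]
contact_force: [-0.1, -0.5, -0.1]
gripper_width: 0.999
```

```bash
python3 go.py .6106 .1274 .001 36.2
```

```text
t 12.8 pos [0.6131 0.1285 0.0122] jaw 36.44 tilt deg [0.18 0.07] tool z in tool [ 9.0e-04 -3.3e-03  1.0e+00] w 0.999 F [-0.1 -0.5 -0.1] j6 [ 0.09  0.28  1.75  0.    1.11 -0.55]
 turn az 0.2 (alt -179.8)  shift now [ 0.6 -2.7 11.2]
 shift after turn [ 0.6 -2.7 11.2]  shift after alt turn: negate x,y
 level fix ax,ay: [ 0.19  0.05 -0.  ]
```

Call:
{"api": "move_arm", "payload": {
  "rows": [
    {"tx": 0, "ty": -0.001, "tz": 0.005, "ax": 0.1, "ay": 0, "az": 0, "jaw": 0},
    {"tx": 0, "ty": -0.001, "tz": 0.004, "ax": 0, "ay": 0, "az": 0, "jaw": 0},
    {"tx": 0, "ty": 0, "tz": 0.001, "ax": 0, "ay": 0, "az": 0, "jaw": 0},
    {"tx": 0, "ty": 0, "tz": 0, "ax": 0, "ay": 0, "az": 0, "jaw": 0}
  ]
}}

```text
time: 13.2
tool_pos: [0.612, 0.1271, 0.002]
tool_rot: [0.001, 0.451, 0.893, 0.001]
contact_force: [0.3, -0.6, 0.2]
gripper_width: 1.002
```

```bash
python3 go.py .6106 .1274 .001 36.2
```

```text
t 13.2 pos [0.612  0.1271 0.002 ] jaw 36.43 tilt deg [0.17 0.01] tool z in tool [ 0.0016 -0.0025  1.    ] w 1.002 F [ 0.3 -0.6  0.2] j6 [ 0.09  0.29  1.76 -0.    1.09 -0.55]
 turn az 0.2 (alt -179.8)  shift now [ 1. -1.  1.]
 shift after turn [ 1. -1.  1.]  shift after alt turn: negate x,y
 level fix ax,ay: [ 0.14  0.09 -0.  ]
```

Call:
{"api": "move_arm", "payload": {
  "rows": [
    {"tx": 0.001, "ty": -0.0005, "tz": 0.0005, "ax": 0, "ay": 0, "az": 0, "jaw": 255},
    {"tx": 0, "ty": 0, "tz": 0, "ax": 0, "ay": 0, "az": 0, "jaw": 255},
    {"tx": 0, "ty": 0, "tz": 0, "ax": 0, "ay": 0, "az": 0, "jaw": 255},
    {"tx": 0, "ty": 0, "tz": 0, "ax": 0, "ay": 0, "az": 0, "jaw": 255},
    {"tx": 0, "ty": 0, "tz": 0, "ax": 0, "ay": 0, "az": 0, "jaw": 255},
    {"tx": 0, "ty": 0, "tz": 0, "ax": 0, "ay": 0, "az": 0, "jaw": 255}
  ]
}}

```text
time: 13.8
tool_pos: [0.6119, 0.1279, 0.003]
tool_rot: [0.002, 0.451, 0.893, 0.001]
contact_force: [0.5, 0.1, 0.4]
gripper_width: 0.501
```

```bash
python3 go.py .6106 .1274 .15 36.2
```

```text
t 13.8 pos [0.6119 0.1279 0.003 ] jaw 36.45 tilt deg [0.32 0.02] tool z in tool [ 0.003  -0.0047  1.    ] w 0.501 F [0.5 0.1 0.4] j6 [ 0.09  0.29  1.76 -0.    1.09 -0.55]
 turn az 0.2 (alt -179.8)  shift now [-1.00e-01 -7.00e-01 -1.47e+02]
 shift after turn [-1.00e-01 -7.00e-01 -1.47e+02]  shift after alt turn: negate x,y
 level fix ax,ay: [ 0.27  0.17 -0.  ]
```

Call:
{"api": "move_arm", "payload": {
  "rows": [
    {"tx": 0, "ty": 0, "tz": -0.01, "ax": 0, "ay": 0, "az": 0, "jaw": 255},
    {"tx": 0, "ty": 0, "tz": -0.03, "ax": 0, "ay": 0, "az": 0, "jaw": 255},
    {"tx": 0, "ty": 0, "tz": -0.03, "ax": 0, "ay": 0, "az": 0, "jaw": 255},
    {"tx": 0, "ty": 0, "tz": -0.03, "ax": 0, "ay": 0, "az": 0, "jaw": 255},
    {"tx": 0, "ty": 0, "tz": -0.03, "ax": 0, "ay": 0, "az": 0, "jaw": 255},
    {"tx": 0, "ty": 0, "tz": 0, "ax": 0, "ay": 0, "az": 0, "jaw": 255}
  ]
}}

```text
time: 14.4
tool_pos: [0.6096, 0.1277, 0.1382]
tool_rot: [0.001, 0.451, 0.893, 0.0]
contact_force: [0.8, 0.3, 0.7]
gripper_width: 0.504
```

```bash
python3 go.py .569 .257 .15 114.3; python3 -c "
from h import *
grab('scene','scene7');grab('top','top7')
cv2.imwrite('pics/s7.png',cv2.resize(cv2.imread('pics/scene7.png')[170:270,190:280],None,fx=6,fy=6,interpolation=cv2.INTER_CUBIC))
cv2.imwrite('pics/t7.png',cv2.resize(cv2.imread('pics/top7.png')[170:270,190:280],None,fx=6,fy=6,interpolation=cv2.INTER_CUBIC))"
```

```text
t 14.4 pos [0.6096 0.1277 0.1382] jaw 36.44 tilt deg [0.08 0.  ] tool z in tool [ 8.0e-04 -1.1e-03  1.0e+00] w 0.504 F [0.8 0.3 0.7] j6 [ 0.09  0.12  1.7  -0.    1.32 -0.55]
 turn az -77.9 (alt 102.1)  shift now [128.1  44.2 -11.9]
 shift after turn [-16.2 134.6 -11.7]  shift after alt turn: negate x,y
 level fix ax,ay: [ 0.06  0.04 -0.  ]
```

View pics/s7.png

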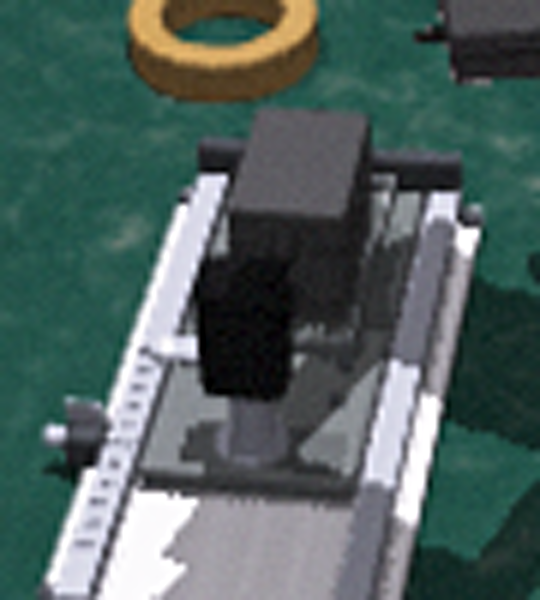

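View pics/t7.png

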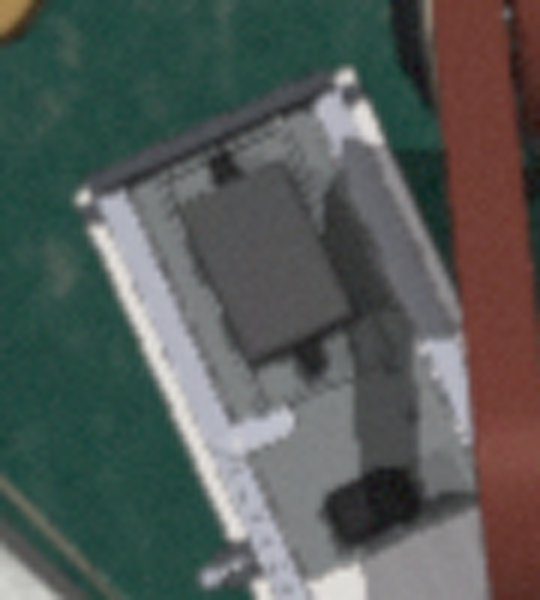

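```bash
python3 - <<'E'
import meas
from meas import *
g=lambda P:[(190+(u+.5)/6-.5,170+(v+.5)/6-.5) for u,v in P]
print(fit(g([(183,208),(288,160),(358,310),(252,365)]),g([(258,110),(372,118),(348,217),(230,210)]),[.569,.257,-1.14,.07]))
E
```

```text
(array([ 0.56763231,  0.25524006, -1.13544284,  0.07106097]), np.float64(0.9412939493372505), np.float64(0.4574297803092309))
```

Call:
{"api": "move_arm", "payload": {
  "rows": [
    {"tx": 0, "ty": 0, "tz": -0.01, "ax": 0, "ay": 0, "az": -7.8, "jaw": 255},
    {"tx": 0, "ty": 0, "tz": -0.005, "ax": 0, "ay": 0, "az": -7.8, "jaw": 255},
    {"tx": 0, "ty": 0, "tz": 0, "ax": 0, "ay": 0, "az": -7.8, "jaw": 255},
    {"tx": 0, "ty": 0, "tz": 0, "ax": 0, "ay": 0, "az": -7.8, "jaw": 255},
    {"tx": 0, "ty": 0, "tz": 0, "ax": 0, "ay": 0, "az": -7.8, "jaw": 255},
    {"tx": 0, "ty": 0, "tz": 0, "ax": 0, "ay": 0, "az": -7.8, "jaw": 255},
    {"tx": 0, "ty": 0, "tz": 0, "ax": 0, "ay": 0, "az": -7.8, "jaw": 255},
    {"tx": 0, "ty": 0, "tz": 0, "ax": 0, "ay": 0, "az": -7.8, "jaw": 255},
    {"tx": 0, "ty": 0, "tz": 0, "ax": 0, "ay": 0, "az": -7.8, "jaw": 255},
    {"tx": 0, "ty": 0, "tz": 0, "ax": 0, "ay": 0, "az": -7.8, "jaw": 255},
    {"tx": 0, "ty": 0, "tz": 0, "ax": 0, "ay": 0, "az": 0, "jaw": 255}
  ]
}}

```text
time: 15.6
tool_pos: [0.5909, 0.1258, 0.121]
tool_rot: [-0.025, -0.239, 0.971, 0.004]
contact_force: [-0.0, -0.1, -0.3]
gripper_width: 0.497
```

```bash
python3 go.py .5685 .2565 .14 114.6
```

```text
t 15.6 pos [0.5909 0.1258 0.121 ] jaw 117.59 tilt deg [-2.93 -0.26] tool z in tool [-0.0474 -0.0197  0.9987] w 0.497 F [-0.  -0.1 -0.3] j6 [ 0.09  0.13  1.72 -0.    1.34 -1.97]
 turn az 3.0 (alt -177.0)  shift now [-39.8 126.6 -18.4]
 shift after turn [-33.2 128.5 -18.1]  shift after alt turn: negate x,y
 level fix ax,ay: [ 1.13 -2.72  0.  ]
```

Call:
{"api": "move_arm", "payload": {
  "rows": [
    {"tx": 0, "ty": 0, "tz": -0.02, "ax": 0.5, "ay": -1.2, "az": 1.5, "jaw": 255},
    {"tx": 0, "ty": 0, "tz": -0.01, "ax": 0.4, "ay": -1.0, "az": 1, "jaw": 255},
    {"tx": 0, "ty": 0, "tz": 0, "ax": 0, "ay": 0, "az": 0, "jaw": 255}
  ]
}}

```text
time: 15.9
tool_pos: [0.5891, 0.1256, 0.1459]
tool_rot: [-0.009, -0.213, 0.977, 0.001]
contact_force: [-0.3, 0.4, -0.6]
gripper_width: 0.504
```

```bash
python3 go.py .5685 .2565 .14 114.6
```

```text
t 15.9 pos [0.5891 0.1256 0.1459] jaw 114.58 tilt deg [-1.03 -0.14] tool z in tool [-0.0173 -0.0052  0.9998] w 0.504 F [-0.3  0.4 -0.6] j6 [ 0.09  0.08  1.73 -0.    1.35 -1.91]
 turn az -0.0 (alt 180.0)  shift now [-35.8 127.6   6. ]
 shift after turn [-35.9 127.6   6. ]  shift after alt turn: negate x,y
 level fix ax,ay: [ 0.3  -0.99  0.  ]
```

Call:
{"api": "move_arm", "payload": {
  "rows": [
    {"tx": -0.005, "ty": 0.021, "tz": -0.003, "ax": 0.2, "ay": -0.5, "az": 0, "jaw": 255},
    {"tx": -0.006, "ty": 0.022, "tz": 0, "ax": 0.1, "ay": -0.4, "az": 0, "jaw": 255},
    {"tx": -0.006, "ty": 0.022, "tz": 0, "ax": 0, "ay": 0, "az": 0, "jaw": 255},
    {"tx": -0.006, "ty": 0.022, "tz": 0, "ax": 0, "ay": 0, "az": 0, "jaw": 255},
    {"tx": -0.006, "ty": 0.022, "tz": 0, "ax": 0, "ay": 0, "az": 0, "jaw": 255},
    {"tx": -0.004, "ty": 0.012, "tz": 0, "ax": 0, "ay": 0, "az": 0, "jaw": 255},
    {"tx": 0, "ty": 0, "tz": 0, "ax": 0, "ay": 0, "az": 0, "jaw": 255}
  ]
}}

```text
time: 16.6
tool_pos: [0.5659, 0.252, 0.1427]
tool_rot: [-0.004, -0.208, 0.978, -0.001]
contact_force: [0.5, -0.3, -1.0]
gripper_width: 0.494
```

```bash
python3 go.py .5685 .2565 .1 114.6
```

```text
t 16.6 pos [0.5659 0.252  0.1427] jaw 114.04 tilt deg [-0.49 -0.17] tool z in tool [-9.e-03 -7.e-04  1.e+00] w 0.494 F [ 0.5 -0.3 -1. ] j6 [ 0.3   0.11  1.7  -0.    1.34 -1.69]
 turn az -0.6 (alt 179.4)  shift now [-4.6  3.  42.6]
 shift after turn [-4.6  3.  42.6]  shift after alt turn: negate x,y
 level fix ax,ay: [ 0.04 -0.51  0.  ]
```

Call:
{"api": "move_arm", "payload": {
  "rows": [
    {"tx": -0.001, "ty": 0.001, "tz": 0.009, "ax": 0, "ay": -0.3, "az": -0.3, "jaw": 255},
    {"tx": -0.001, "ty": 0.001, "tz": 0.01, "ax": 0, "ay": -0.2, "az": -0.3, "jaw": 255},
    {"tx": -0.001, "ty": 0, "tz": 0.01, "ax": 0, "ay": 0, "az": 0, "jaw": 255},
    {"tx": 0, "ty": 0, "tz": 0.005, "ax": 0, "ay": 0, "az": 0, "jaw": 255},
    {"tx": 0, "ty": 0, "tz": 0, "ax": 0, "ay": 0, "az": 0, "jaw": 255},
    {"tx": 0, "ty": 0, "tz": 0, "ax": 0, "ay": 0, "az": 0, "jaw": 255}
  ]
}}

```text
time: 17.2
tool_pos: [0.5674, 0.2513, 0.1029]
tool_rot: [-0.002, -0.212, 0.977, -0.001]
contact_force: [0.3, -0.2, 0.4]
gripper_width: 0.496
```

```bash
python3 go.py .5685 .2565 .075 114.6
```

```text
t 17.2 pos [0.5674 0.2513 0.1029] jaw 114.45 tilt deg [-0.22 -0.11] tool z in tool [-4.2e-03  2.0e-04  1.0e+00] w 0.496 F [ 0.3 -0.2  0.4] j6 [ 0.3   0.15  1.73 -0.    1.27 -1.7 ]
 turn az -0.1 (alt 179.9)  shift now [-3.3  4.3 27.9]
 shift after turn [-3.3  4.2 27.9]  shift after alt turn: negate x,y
 level fix ax,ay: [-0.01 -0.24  0.  ]
```

Call:
{"api": "move_arm", "payload": {
  "rows": [
    {"tx": -0.003, "ty": 0.004, "tz": 0.004, "ax": 0, "ay": -0.2, "az": 0, "jaw": 255},
    {"tx": -0.001, "ty": 0.003, "tz": 0.006, "ax": 0, "ay": 0, "az": 0, "jaw": 255},
    {"tx": 0, "ty": 0, "tz": 0.005, "ax": 0, "ay": 0, "az": 0, "jaw": 255},
    {"tx": 0, "ty": 0, "tz": 0, "ax": 0, "ay": 0, "az": 0, "jaw": 255},
    {"tx": 0, "ty": 0, "tz": 0, "ax": 0, "ay": 0, "az": 0, "jaw": 255}
  ]
}}

```text
time: 17.7
tool_pos: [0.5689, 0.2603, 0.0876]
tool_rot: [0.001, -0.212, 0.977, -0.0]
contact_force: [-0.5, 0.5, -0.2]
gripper_width: 0.497
```

```bash
python3 go.py .5685 .2565 .075 114.6
```

```text
t 17.7 pos [0.5689 0.2603 0.0876] jaw 114.45 tilt deg [0.09 0.02] tool z in tool [1.6e-03 4.0e-04 1.0e+00] w 0.497 F [-0.5  0.5 -0.2] j6 [ 0.31  0.18  1.73 -0.    1.24 -1.69]
 turn az -0.1 (alt 179.9)  shift now [ 2.  -3.3 12.6]
 shift after turn [ 2.  -3.3 12.6]  shift after alt turn: negate x,y
 level fix ax,ay: [-0.02  0.09  0.  ]
```

Call:
{"api": "move_arm", "payload": {
  "rows": [
    {"tx": 0.001, "ty": -0.002, "tz": 0.003, "ax": 0, "ay": 0, "az": 0, "jaw": 255},
    {"tx": 0, "ty": -0.001, "tz": 0.003, "ax": 0, "ay": 0, "az": 0, "jaw": 255},
    {"tx": 0, "ty": 0, "tz": 0.003, "ax": 0, "ay": 0, "az": 0, "jaw": 255},
    {"tx": 0, "ty": 0, "tz": 0, "ax": 0, "ay": 0, "az": 0, "jaw": 255},
    {"tx": 0, "ty": 0, "tz": 0, "ax": 0, "ay": 0, "az": 0, "jaw": 255}
  ]
}}

```text
time: 18.2
tool_pos: [0.5695, 0.2568, 0.0782]
tool_rot: [0.001, -0.212, 0.977, -0.0]
contact_force: [-0.2, -0.5, -0.6]
gripper_width: 0.503
```

```bash
python3 go.py .5685 .2565 .075 114.6
```

```text
t 18.2 pos [0.5695 0.2568 0.0782] jaw 114.44 tilt deg [0.12 0.02] tool z in tool [2.1e-03 5.0e-04 1.0e+00] w 0.503 F [-0.2 -0.5 -0.6] j6 [ 0.3   0.19  1.73 -0.    1.22 -1.69]
 turn az -0.2 (alt 179.8)  shift now [1.1 0.2 3.2]
 shift after turn [1.1 0.2 3.2]  shift after alt turn: negate x,y
 level fix ax,ay: [-0.03  0.12  0.  ]
```

Call:
{"api": "move_arm", "payload": {
  "rows": [
    {"tx": 0.001, "ty": 0, "tz": 0.002, "ax": 0, "ay": 0, "az": 0, "jaw": 255},
    {"tx": 0, "ty": 0, "tz": 0.0007, "ax": 0, "ay": 0, "az": 0, "jaw": 255},
    {"tx": 0, "ty": 0, "tz": 0, "ax": 0, "ay": 0, "az": 0, "jaw": 255}
  ]
}}

```text
time: 18.5
tool_pos: [0.5686, 0.2563, 0.0754]
tool_rot: [0.001, -0.212, 0.977, -0.0]
contact_force: [-0.5, 0.5, 0.6]
gripper_width: 0.503
```

```bash
python3 go.py .5685 .2565 .075 114.6
```

```text
t 18.5 pos [0.5686 0.2563 0.0754] jaw 114.44 tilt deg [0.14 0.03] tool z in tool [2.4e-03 6.0e-04 1.0e+00] w 0.503 F [-0.5  0.5  0.6] j6 [ 0.3   0.19  1.74 -0.    1.21 -1.69]
 turn az -0.2 (alt 179.8)  shift now [0.  0.2 0.4]
 shift after turn [0.  0.2 0.4]  shift after alt turn: negate x,y
 level fix ax,ay: [-0.03  0.14  0.  ]
```

Call:
{"api": "move_arm", "payload": {
  "rows": [
    {"tx": 0, "ty": 0, "tz": 0, "ax": 0, "ay": 0, "az": 0, "jaw": 60},
    {"tx": 0, "ty": 0, "tz": 0, "ax": 0, "ay": 0, "az": 0, "jaw": 20},
    {"tx": 0, "ty": 0, "tz": 0, "ax": 0, "ay": 0, "az": 0, "jaw": 0},
    {"tx": 0, "ty": 0, "tz": 0, "ax": 0, "ay": 0, "az": 0, "jaw": 0},
    {"tx": 0, "ty": 0, "tz": -0.01, "ax": 0, "ay": 0, "az": 0, "jaw": 0},
    {"tx": 0, "ty": 0, "tz": -0.02, "ax": 0, "ay": 0, "az": 0, "jaw": 0},
    {"tx": 0, "ty": 0, "tz": -0.03, "ax": 0, "ay": 0, "az": 0, "jaw": 0},
    {"tx": 0, "ty": 0, "tz": -0.02, "ax": 0, "ay": 0, "az": 0, "jaw": 0}
  ]
}}

```text
time: 19.3
tool_pos: [0.5665, 0.2557, 0.1563]
tool_rot: [-0.002, -0.212, 0.977, -0.0]
contact_force: [0.0, -1.1, -0.0]
gripper_width: 0.999
```

```bash
python3 go.py .4783 .2165 .15 114.3; python3 -c "
from h import *
grab('scene','scene8');
cv2.imwrite('pics/s8.png',cv2.resize(cv2.imread('pics/scene8.png')[150:270,190:280],None,fx=5,fy=5,interpolation=cv2.INTER_CUBIC))"
```

```text
t 19.3 pos [0.5665 0.2557 0.1563] jaw 114.44 tilt deg [-0.21 -0.08] tool z in tool [-3.9e-03 -2.0e-04  1.0e+00] w 0.999 F [ 0.  -1.1 -0. ] j6 [ 0.3   0.1   1.69 -0.    1.35 -1.69]
 turn az 0.1 (alt -179.9)  shift now [96.5  0.8  6.6]
 shift after turn [96.5  0.6  6.6]  shift after alt turn: negate x,y
 level fix ax,ay: [ 0.01 -0.22  0.  ]
```

View pics/s8.png

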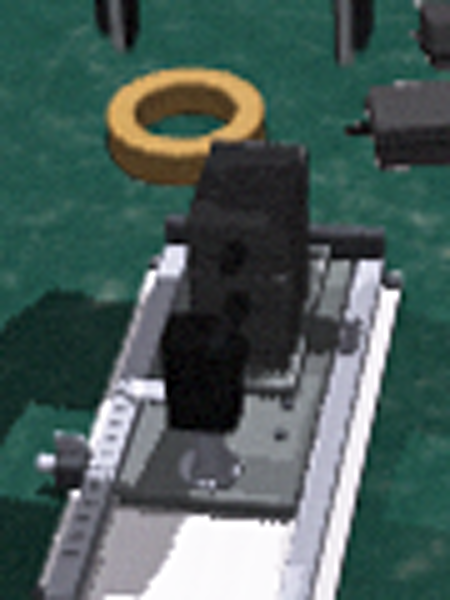

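Call:
{"api": "move_arm", "payload": {
  "rows": [
    {"tx": 0.018, "ty": 0, "tz": 0, "ax": 0, "ay": -0.2, "az": 0, "jaw": 0},
    {"tx": 0.022, "ty": 0, "tz": 0, "ax": 0, "ay": 0, "az": 0, "jaw": 0},
    {"tx": 0.022, "ty": 0, "tz": 0, "ax": 0, "ay": 0, "az": 0, "jaw": 0},
    {"tx": 0.022, "ty": 0, "tz": 0, "ax": 0, "ay": 0, "az": 0, "jaw": 0},
    {"tx": 0.01, "ty": 0, "tz": 0, "ax": 0, "ay": 0, "az": 0, "jaw": 0},
    {"tx": 0, "ty": 0, "tz": 0, "ax": 0, "ay": 0, "az": 0, "jaw": 0}
  ]
}}

```text
time: 19.95
tool_pos: [0.4824, 0.2169, 0.1633]
tool_rot: [0.007, -0.212, 0.977, 0.001]
contact_force: [-0.2, 0.6, -0.1]
gripper_width: 0.999
```

```bash
python3 go.py .4785 .217 .13 114.3; python3 -c "
from h import *
for n in ('scene','top'):
  grab(n,n+'9')
  cv2.imwrite('pics/%s9z.png'%n,cv2.resize(cv2.imread('pics/%s9.png'%n)[150:270,180:290],None,fx=5,fy=5,interpolation=cv2.INTER_CUBIC))"
```

```text
t 19.95 pos [0.4824 0.2169 0.1633] jaw 114.45 tilt deg [0.78 0.25] tool z in tool [0.0142 0.0016 0.9999] w 0.999 F [-0.2  0.6 -0.1] j6 [ 0.28 -0.14  1.91  0.    1.35 -1.72]
 turn az 0.1 (alt -179.9)  shift now [ 3.9  1.7 33.2]
 shift after turn [ 4.   1.7 33.2]  shift after alt turn: negate x,y
 level fix ax,ay: [-0.09  0.81  0.  ]
```

View pics/scene9z.png

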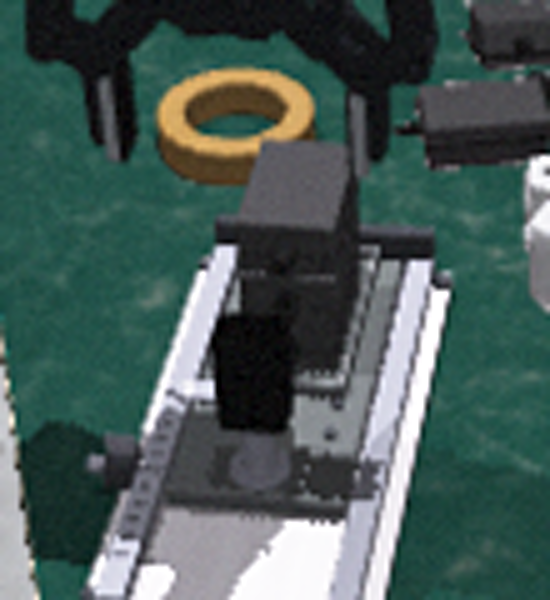

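View pics/top9z.png

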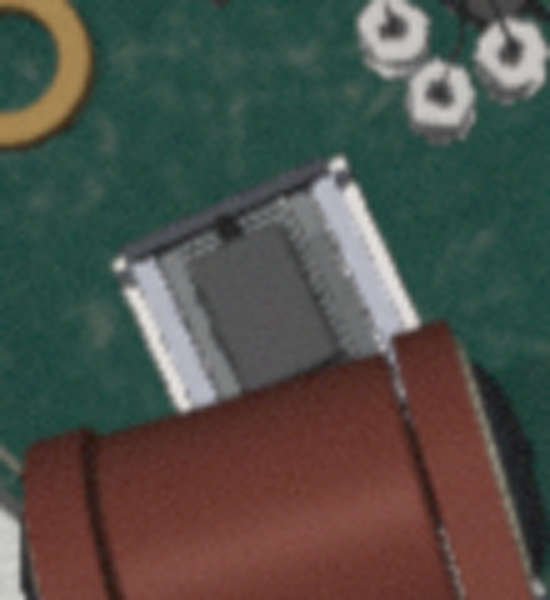

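```bash
python3 - <<'E'
from meas import *
g=lambda P:[(180+(u+.5)/5-.5,150+(v+.5)/5-.5) for u,v in P]
print(fit(g([(193,265),(287,222)])+[None,None],g([(263,142),(357,145),(337,228),(240,222)]),[.569,.257,-1.14,.1]))
E
```

```text
(array([ 0.56757086,  0.25466487, -1.14077454,  0.09932404]), np.float64(1.1839517953276015), np.float64(0.5806082346778256))
```

Call:
{"api": "move_arm", "payload": {
  "rows": [
    {"tx": 0.003, "ty": 0.001, "tz": 0.01, "ax": 0, "ay": 0.5, "az": 0, "jaw": 0},
    {"tx": 0.001, "ty": 0.001, "tz": 0.012, "ax": 0, "ay": 0.3, "az": 0, "jaw": 0},
    {"tx": 0, "ty": 0, "tz": 0.012, "ax": 0, "ay": 0, "az": 0, "jaw": 0},
    {"tx": 0, "ty": 0, "tz": 0, "ax": 0, "ay": 0, "az": 0, "jaw": 0},
    {"tx": 0, "ty": 0, "tz": 0, "ax": 0, "ay": 0, "az": 0, "jaw": 0}
  ]
}}

```text
time: 20.55
tool_pos: [0.4801, 0.2181, 0.1249]
tool_rot: [-0.001, -0.212, 0.977, -0.001]
contact_force: [0.1, 0.2, 0.7]
gripper_width: 0.998
```

```bash
python3 go.py .4785 .217 .06 114.3
```

```text
t 20.55 pos [0.4801 0.2181 0.1249] jaw 114.46 tilt deg [-0.1  -0.12] tool z in tool [-0.0025  0.0012  1.    ] w 0.998 F [0.1 0.2 0.7] j6 [ 0.29 -0.09  1.94 -0.    1.3  -1.71]
 turn az 0.2 (alt -179.8)  shift now [ 1.8 -0.2 64.9]
 shift after turn [ 1.8 -0.2 64.9]  shift after alt turn: negate x,y
 level fix ax,ay: [-0.07 -0.14  0.  ]
```

Call:
{"api": "move_arm", "payload": {
  "rows": [
    {"tx": 0.001, "ty": 0, "tz": 0.012, "ax": 0, "ay": 0, "az": 0, "jaw": 0},
    {"tx": 0, "ty": 0, "tz": 0.013, "ax": 0, "ay": 0, "az": 0, "jaw": 0},
    {"tx": 0, "ty": 0, "tz": 0.013, "ax": 0, "ay": 0, "az": 0, "jaw": 0},
    {"tx": 0, "ty": 0, "tz": 0.01, "ax": 0, "ay": 0, "az": 0, "jaw": 0},
    {"tx": 0, "ty": 0, "tz": 0, "ax": 0, "ay": 0, "az": 0, "jaw": 0},
    {"tx": 0, "ty": 0, "tz": 0, "ax": 0, "ay": 0, "az": 0, "jaw": 0}
  ]
}}

```text
time: 21.15
tool_pos: [0.4786, 0.2173, 0.0717]
tool_rot: [-0.002, -0.212, 0.977, -0.001]
contact_force: [0.6, -0.9, 1.1]
gripper_width: 1.002
```

```bash
python3 go.py .4785 .217 .06 114.3
```

```text
t 21.15 pos [0.4786 0.2173 0.0717] jaw 114.45 tilt deg [-0.19 -0.15] tool z in tool [-0.004  0.001  1.   ] w 1.002 F [ 0.6 -0.9  1.1] j6 [ 0.29 -0.02  1.97 -0.    1.2  -1.71]
 turn az 0.2 (alt -179.8)  shift now [ 0.1 -0.3 11.7]
 shift after turn [ 0.1 -0.3 11.7]  shift after alt turn: negate x,y
 level fix ax,ay: [-0.06 -0.23  0.  ]
```

Call:
{"api": "move_arm", "payload": {
  "rows": [
    {"tx": 0, "ty": 0, "tz": 0.006, "ax": 0, "ay": -0.1, "az": 0, "jaw": 0},
    {"tx": 0, "ty": 0, "tz": 0.005, "ax": 0, "ay": 0, "az": 0, "jaw": 0},
    {"tx": 0, "ty": 0, "tz": 0, "ax": 0, "ay": 0, "az": 0, "jaw": 0},
    {"tx": 0, "ty": 0, "tz": 0, "ax": 0, "ay": 0, "az": 0, "jaw": 255},
    {"tx": 0, "ty": 0, "tz": 0, "ax": 0, "ay": 0, "az": 0, "jaw": 255},
    {"tx": 0, "ty": 0, "tz": 0, "ax": 0, "ay": 0, "az": 0, "jaw": 255},
    {"tx": 0, "ty": 0, "tz": 0, "ax": 0, "ay": 0, "az": 0, "jaw": 255},
    {"tx": 0, "ty": 0, "tz": 0, "ax": 0, "ay": 0, "az": 0, "jaw": 255},
    {"tx": 0, "ty": 0, "tz": 0, "ax": 0, "ay": 0, "az": 0, "jaw": 255},
    {"tx": 0, "ty": 0, "tz": 0, "ax": 0, "ay": 0, "az": 0, "jaw": 255}
  ]
}}

```text
time: 22.15
tool_pos: [0.48, 0.2177, 0.0619]
tool_rot: [0.001, -0.211, 0.977, -0.001]
contact_force: [0.0, -0.2, -0.3]
gripper_width: 0.341
```

```bash
python3 go.py .4384 .1986 .06 114.3; python3 -c "
from h import *
for n in ('scene',):
  grab(n,n+'10')
  cv2.imwrite('pics/%s10z.png'%n,cv2.resize(cv2.imread('pics/%s10.png'%n)[150:270,180:290],None,fx=5,fy=5,interpolation=cv2.INTER_CUBIC))"
```

```text
t 22.15 pos [0.48   0.2177 0.0619] jaw 114.42 tilt deg [ 0.12 -0.04] tool z in tool [0.0016 0.0015 1.    ] w 0.341 F [ 0.  -0.2 -0.3] j6 [ 0.29 -0.01  1.98 -0.    1.17 -1.71]
 turn az 0.1 (alt -179.9)  shift now [45.8 -0.2  1.8]
 shift after turn [45.8 -0.3  1.8]  shift after alt turn: negate x,y
 level fix ax,ay: [-0.08  0.09  0.  ]
```

View pics/scene10z.png

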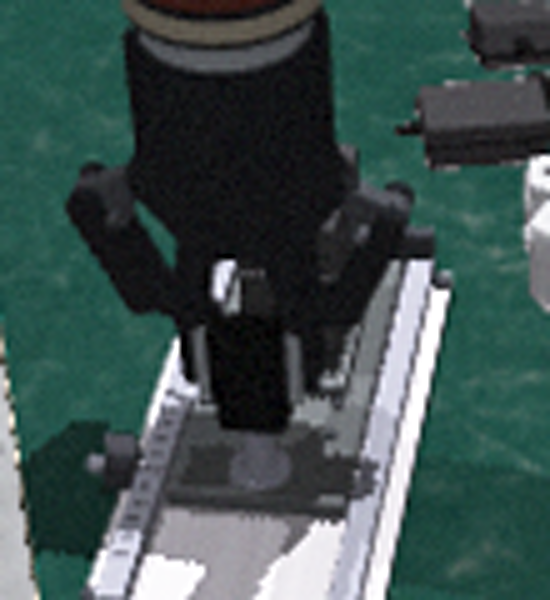

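Call:
{"api": "move_arm", "payload": {
  "rows": [
    {"tx": 0.002, "ty": 0, "tz": 0, "ax": 0, "ay": 0, "az": 0, "jaw": 255},
    {"tx": 0.003, "ty": 0, "tz": 0, "ax": 0, "ay": 0, "az": 0, "jaw": 255},
    {"tx": 0.003, "ty": 0, "tz": 0, "ax": 0, "ay": 0, "az": 0, "jaw": 255},
    {"tx": 0.003, "ty": 0, "tz": 0, "ax": 0, "ay": 0, "az": 0, "jaw": 255},
    {"tx": 0.003, "ty": 0, "tz": 0, "ax": 0, "ay": 0, "az": 0, "jaw": 255}
  ]
}}

```text
time: 22.7
tool_pos: [0.4681, 0.2123, 0.0619]
tool_rot: [0.003, -0.211, 0.977, 0.0]
contact_force: [4.5, 0.9, -3.2]
gripper_width: 0.341
```

```bash
python3 go.py .4399 .1992 .062 114.3
```

```text
t 22.7 pos [0.4681 0.2123 0.0619] jaw 114.41 tilt deg [0.38 0.09] tool z in tool [0.0067 0.0014 1.    ] w 0.341 F [ 4.5  0.9 -3.2] j6 [ 0.28 -0.05  2.01 -0.    1.17 -1.72]
 turn az 0.1 (alt -179.9)  shift now [31.1 -0.3 -0.3]
 shift after turn [31.1 -0.3 -0.3]  shift after alt turn: negate x,y
 level fix ax,ay: [-0.08  0.38  0.  ]
```

Moves well (13 mm, spring force about 4.6 N). Continue.

Call:
{"api": "move_arm", "payload": {
  "rows": [
    {"tx": 0.003, "ty": 0, "tz": 0, "ax": 0, "ay": 0.1, "az": 0, "jaw": 255},
    {"tx": 0.003, "ty": 0, "tz": 0, "ax": 0, "ay": 0.1, "az": 0, "jaw": 255},
    {"tx": 0.003, "ty": 0, "tz": 0, "ax": 0, "ay": 0.1, "az": 0, "jaw": 255},
    {"tx": 0.003, "ty": 0, "tz": 0, "ax": 0, "ay": 0, "az": 0, "jaw": 255},
    {"tx": 0.003, "ty": 0, "tz": 0, "ax": 0, "ay": 0, "az": 0, "jaw": 255},
    {"tx": 0.003, "ty": 0, "tz": 0, "ax": 0, "ay": 0, "az": 0, "jaw": 255},
    {"tx": 0.003, "ty": 0, "tz": 0, "ax": 0, "ay": 0, "az": 0, "jaw": 255},
    {"tx": 0.001, "ty": 0, "tz": 0, "ax": 0, "ay": 0, "az": 0, "jaw": 255}
  ]
}}

```text
time: 23.5
tool_pos: [0.4477, 0.2032, 0.0619]
tool_rot: [0.004, -0.211, 0.977, 0.0]
contact_force: [5.4, 2.0, -4.8]
gripper_width: 0.342
```

```bash
python3 go.py .4399 .1992 .062 114.3; python3 -c "
from h import *
for n in ('scene','top'):
  grab(n,n+'11')
  cv2.imwrite('pics/%s11z.png'%n,cv2.resize(cv2.imread('pics/%s11.png'%n)[190:270,180:290],None,fx=7,fy=7,interpolation=cv2.INTER_CUBIC))"
```

```text
t 23.5 pos [0.4477 0.2032 0.0619] jaw 114.41 tilt deg [0.41 0.11] tool z in tool [0.0073 0.0013 1.    ] w 0.342 F [ 5.4  2.  -4.8] j6 [ 0.27 -0.1   2.06 -0.    1.17 -1.72]
 turn az 0.1 (alt -179.9)  shift now [ 8.8 -0.4 -0.2]
 shift after turn [ 8.8 -0.4 -0.2]  shift after alt turn: negate x,y
 level fix ax,ay: [-0.07  0.42  0.  ]
```

View pics/scene11z.png

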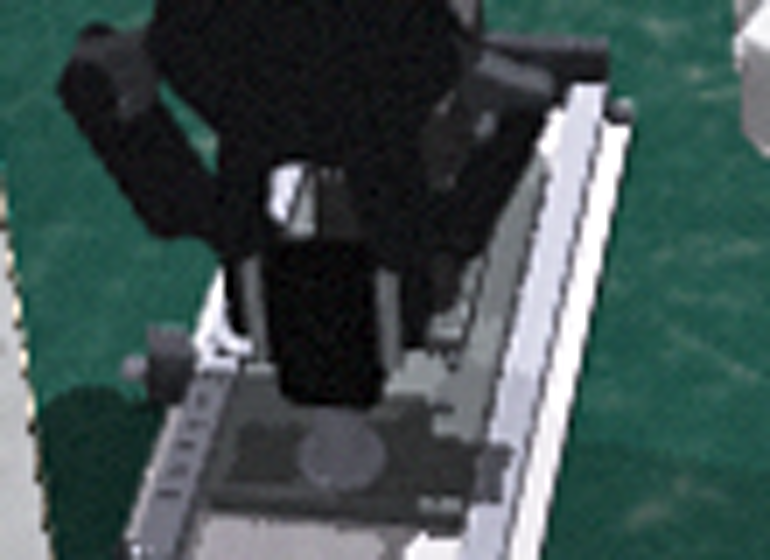

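View pics/top11z.png

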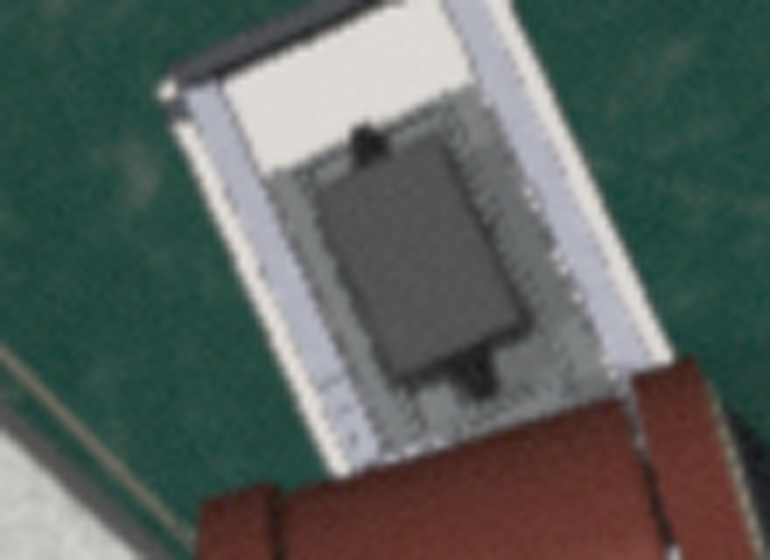

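```bash
python3 - <<'E'
from meas import *
a=np.radians(24.2); ex=np.array([np.cos(a),np.sin(a)]); ey=np.array([-ex[1],ex[0]])
o=np.array([.5688,.2573])
def draw(fn,out,u0,v0,w,h,k,z,xs):
    f=load(fn); im=cv2.cvtColor(f['color'],cv2.COLOR_RGB2BGR)[v0:v0+h,u0:u0+w]
    im=cv2.resize(im,None,fx=k,fy=k,interpolation=cv2.INTER_CUBIC)
    im=np.clip(im.astype(float)*1.5,0,255).astype(np.uint8)
    for x in xs:
        P=[]
        for y in (42,48,66,80):
            q=o+ex*x/1000+ey*y/1000; p=(proj(f,[*q,z])-[u0,v0]+.5)*k-.5; P.append(tuple(int(round(t)) for t in p))
        c=(0,0,255) if x%10==0 else (0,255,255)
        cv2.line(im,P[0],P[1],c,1);cv2.line(im,P[2],P[3],c,1)
        if x%10==0: cv2.putText(im,str(x),P[3],0,.4,(255,255,0),1)
    cv2.imwrite('pics/'+out,im)
draw('top0','ov_t.png',215,225,40,48,12,.022,range(-115,-45,5))
draw('scene0','ov_s.png',190,215,40,48,12,.022,range(-115,-45,5))
draw('scene11','ov_s11.png',190,215,40,48,12,.022,range(-115,-45,5))
a=[cv2.imread('pics/'+n) for n in('ov_t.png','ov_s.png','ov_s11.png')]
h=np.hstack(a); print(h.shape); cv2.imwrite('pics/ov.png',cv2.resize(h,(800,int(h.shape[0]*800/h.shape[1]))))
E
```

```text
(576, 1440, 3)
```

View pics/ov_t.png

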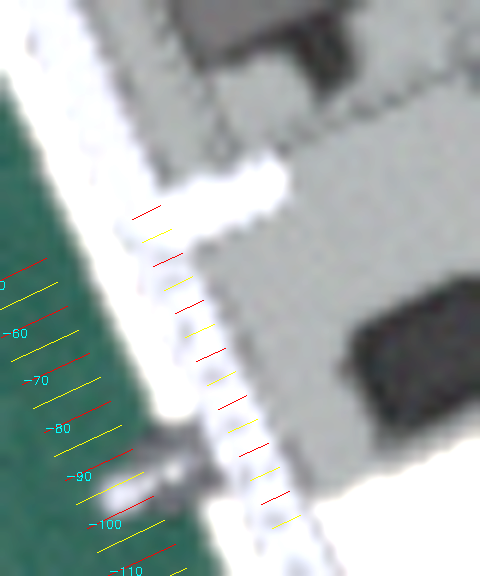

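View pics/ov_s.png

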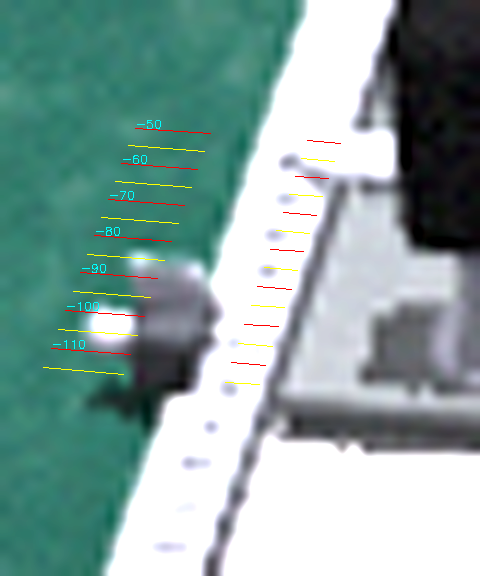

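View pics/ov_s11.png

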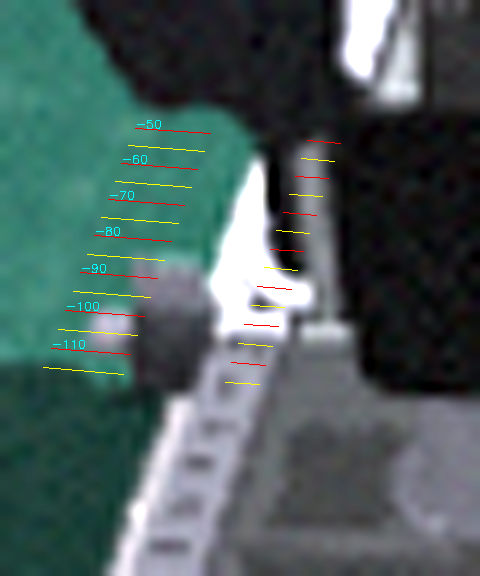

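```bash
python3 - <<'E'
from meas import *
A=[]
for n,u,v in(('top0',220,255),('top4',220,235),('top7',220,255),('scene0',194,230),('scene4',194,230),('scene9',194,230)):
    im=cv2.cvtColor(load(n)['color'],cv2.COLOR_RGB2BGR)[v:v+22,u:u+22]
    A.append(cv2.resize(im,None,fx=12,fy=12,interpolation=cv2.INTER_NEAREST))
cv2.imwrite('pics/cl.png',np.vstack([np.hstack(A[:3]),np.hstack(A[3:])]))
E
```

```text
(no output)
```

View pics/cl.png

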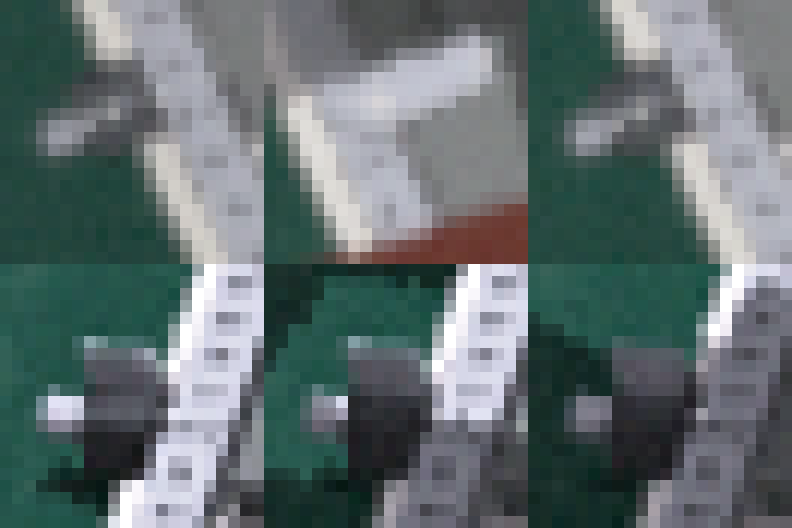

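```bash
python3 - <<'E'
from meas import *
a=np.radians(24.2); ex=np.array([np.cos(a),np.sin(a)]); ey=np.array([-ex[1],ex[0]])
o=np.array([.5688,.2573])
for c in [(112,115),(125,103),(100,120),(60,135)]:
    P=atz(ft,220+c[0]/12-.5,255+c[1]/12-.5,.022)[:2]-o; print((P@ex*1e3).round(1),(P@ey*1e3).round(1))
# intensity profile along x at given y
f=load('top0'); im=cv2.cvtColor(f['color'],cv2.COLOR_RGB2GRAY).astype(np.float32)
def prof(y0,y1,xs,z):
    r=[]
    for x in xs:
        v=[]
        for y in np.arange(y0,y1,1):
            q=o+ex*x/1e3+ey*y/1e3; p=proj(f,[*q,z]); v.append(cv2.getRectSubPix(im,(1,1),(float(p[0]),float(p[1])))[0,0])
        r.append(np.mean(v))
    return np.round(r).astype(int)
xs=np.arange(-112,-80,1); print(dict(zip(xs.tolist(),prof(57,62,xs,.022).tolist())))
print(dict(zip(xs.tolist(),prof(66,76,xs,.016).tolist())))
xs=np.arange(-66,-40,1); print(dict(zip(xs.tolist(),prof(20,34,xs,.022).tolist())))
print(dict(zip(xs.tolist(),prof(34,38,xs,.022).tolist())))
E
python3 go.py .4399 .1992 .062 114.3
```

```text
-97.7 61.2
-96.7 58.0
-97.6 63.6
-96.9 71.7
{-112: 141, -111: 135, -110: 131, -109: 131, -108: 129, -107: 125, -106: 116, -105: 102, -104: 92, -103: 85, -102: 81, -101: 82, -100: 89, -99: 104, -98: 119, -97: 124, -96: 119, -95: 108, -94: 96, -93: 87, -92: 82, -91: 81, -90: 85, -89: 93, -88: 106, -87: 124, -86: 137, -85: 140, -84: 139, -83: 134, -82: 129, -81: 128}
{-112: 58, -111: 58, -110: 57, -109: 57, -108: 57, -107: 57, -106: 58, -105: 60, -104: 62, -103: 66, -102: 73, -101: 87, -100: 105, -99: 124, -98: 138, -97: 142, -96: 135, -95: 122, -94: 106, -93: 91, -92: 78, -91: 70, -90: 65, -89: 63, -88: 61, -87: 60, -86: 60, -85: 59, -84: 59, -83: 59, -82: 59, -81: 59}
{-66: 122, -65: 122, -64: 121, -63: 122, -62: 124, -61: 130, -60: 143, -59: 158, -58: 170, -57: 176, -56: 180, -55: 181, -54: 182, -53: 180, -52: 175, -51: 165, -50: 152, -49: 138, -48: 126, -47: 116, -46: 112, -45: 111, -44: 110, -43: 111, -42: 112, -41: 112}
{-66: 121, -65: 121, -64: 120, -63: 119, -62: 118, -61: 123, -60: 139, -59: 157, -58: 169, -57: 176, -56: 180, -55: 180, -54: 179, -53: 179, -52: 179, -51: 177, -50: 172, -49: 162, -48: 147, -47: 133, -46: 122, -45: 119, -44: 118, -43: 118, -42: 117, -41: 117}
t 23.6 pos [0.4477 0.2031 0.0619] jaw 114.4 tilt deg [0.4 0.1] tool z in tool [0.0072 0.0013 1.    ] w 0.34 F [ 4.8  2.2 -4.3] j6 [ 0.27 -0.1   2.06 -0.    1.17 -1.72]
 turn az 0.1 (alt -179.9)  shift now [ 8.8 -0.4 -0.1]
 shift after turn [ 8.8 -0.4 -0.1]  shift after alt turn: negate x,y
 level fix ax,ay: [-0.08  0.41  0.  ]
```

Call:
{"api": "move_arm", "payload": {
  "rows": [
    {"tx": 0.002, "ty": 0, "tz": 0, "ax": 0, "ay": 0.1, "az": 0, "jaw": 255},
    {"tx": 0.002, "ty": 0, "tz": 0, "ax": 0, "ay": 0.1, "az": 0, "jaw": 255},
    {"tx": 0.002, "ty": 0, "tz": 0, "ax": 0, "ay": 0, "az": 0, "jaw": 255},
    {"tx": 0.001, "ty": 0, "tz": 0, "ax": 0, "ay": 0, "az": 0, "jaw": 255},
    {"tx": 0, "ty": 0, "tz": 0, "ax": 0, "ay": 0, "az": 0, "jaw": 255},
    {"tx": 0, "ty": 0, "tz": 0, "ax": 0, "ay": 0, "az": 0, "jaw": 255}
  ]
}}

```text
time: 24.2
tool_pos: [0.4418, 0.2005, 0.0619]
tool_rot: [0.004, -0.211, 0.977, 0.0]
contact_force: [5.5, 2.3, -4.8]
gripper_width: 0.34
```

```bash
python3 go.py .4408 .2 .062 114.3;  python3 -c "
from h import *
for n in ('scene','top'):
  grab(n,n+'12')
  cv2.imwrite('pics/%s12z.png'%n,cv2.resize(cv2.imread('pics/%s12.png'%n)[190:270,180:290],None,fx=7,fy=7,interpolation=cv2.INTER_CUBIC))
s=manip.state();p=s['tool_pos'][:2]-np.array([.48,.2177]);print(np.linalg.norm(p))"
```

```text
t 24.2 pos [0.4418 0.2005 0.0619] jaw 114.4 tilt deg [0.48 0.14] tool z in tool [0.0086 0.0013 1.    ] w 0.34 F [ 5.5  2.3 -4.8] j6 [ 0.27 -0.12  2.08  0.    1.17 -1.72]
 turn az 0.1 (alt -179.9)  shift now [ 1.1 -0.  -0.1]
 shift after turn [ 1.1 -0.  -0.1]  shift after alt turn: negate x,y
 level fix ax,ay: [-0.07  0.49  0.  ]
0.041901076486651576
```

View pics/scene12z.png

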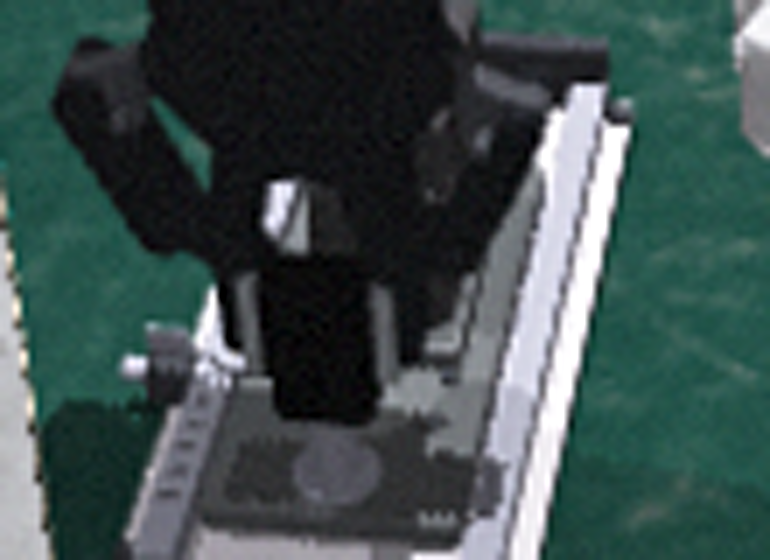

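View pics/top12z.png

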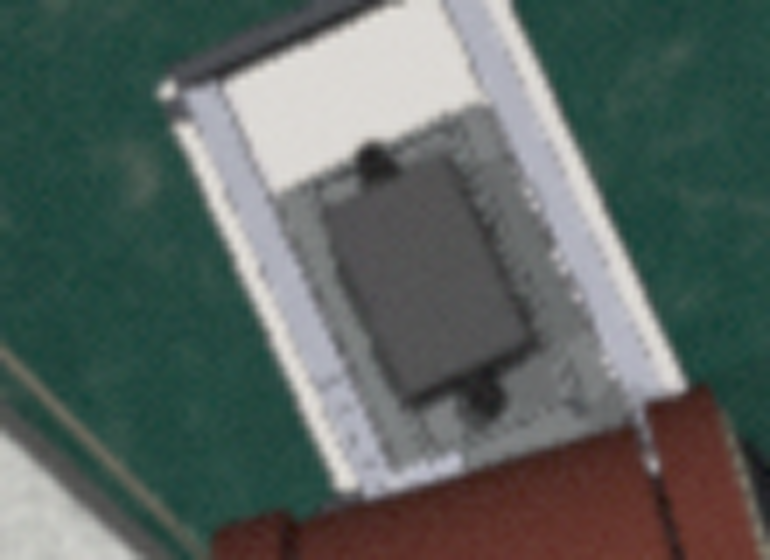

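```bash
python3 - <<'E'
from meas import *
a=np.radians(24.2); ex=np.array([np.cos(a),np.sin(a)]); ey=np.array([-ex[1],ex[0]])
o=np.array([.5688,.2573])
def prof(n,y0,y1,xs,z):
    f=load(n); im=cv2.cvtColor(f['color'],cv2.COLOR_RGB2GRAY).astype(np.float32)
    r=[]
    for x in xs:
        v=[]
        for y in np.arange(y0,y1,1):
            p=proj(f,[*(o+ex*x/1e3+ey*y/1e3),z]); v.append(cv2.getRectSubPix(im,(1,1),(float(p[0]),float(p[1])))[0,0])
        r.append(np.mean(v))
    return dict(zip(xs.tolist(),np.round(r).astype(int).tolist()))
xs=np.arange(-104,-80,1)
for y in ((20,25),(25,30),(30,34)): print(prof('top12',*y,xs,.022)); print(prof('top0',*y,xs+42,.022))
# adapter column far edge displacement & nest outer edge
E
```

```text
{-104: 49, -103: 49, -102: 51, -101: 60, -100: 80, -99: 110, -98: 138, -97: 160, -96: 175, -95: 180, -94: 177, -93: 165, -92: 149, -91: 133, -90: 121, -89: 116, -88: 115, -87: 115, -86: 117, -85: 117, -84: 118, -83: 120, -82: 121, -81: 121}
{-62: 125, -61: 132, -60: 144, -59: 159, -58: 170, -57: 178, -56: 181, -55: 182, -54: 182, -53: 180, -52: 173, -51: 162, -50: 150, -49: 137, -48: 125, -47: 115, -46: 112, -45: 111, -44: 112, -43: 113, -42: 115, -41: 114, -40: 115, -39: 115}
{-104: 50, -103: 49, -102: 48, -101: 52, -100: 65, -99: 88, -98: 116, -97: 144, -96: 165, -95: 175, -94: 176, -93: 167, -92: 154, -91: 142, -90: 132, -89: 126, -88: 118, -87: 111, -86: 108, -85: 108, -84: 108, -83: 108, -82: 108, -81: 110}
{-62: 124, -61: 132, -60: 146, -59: 160, -58: 170, -57: 176, -56: 180, -55: 181, -54: 182, -53: 180, -52: 174, -51: 160, -50: 143, -49: 128, -48: 115, -47: 107, -46: 105, -45: 105, -44: 104, -43: 104, -42: 104, -41: 105, -40: 110, -39: 113}
{-104: 50, -103: 48, -102: 46, -101: 48, -100: 56, -99: 69, -98: 96, -97: 130, -96: 158, -95: 172, -94: 180, -93: 181, -92: 176, -91: 166, -90: 152, -89: 139, -88: 130, -87: 125, -86: 123, -85: 123, -84: 123, -83: 121, -82: 120, -81: 122}
{-62: 121, -61: 126, -60: 139, -59: 156, -58: 168, -57: 175, -56: 178, -55: 180, -54: 182, -53: 182, -52: 179, -51: 176, -50: 166, -49: 152, -48: 140, -47: 130, -46: 121, -45: 117, -44: 116, -43: 117, -42: 118, -41: 119, -40: 120, -39: 120}
```

Call:
{"api": "move_arm", "payload": {
  "rows": [
    {"tx": 0.001, "ty": 0, "tz": 0, "ax": 0, "ay": 0, "az": 0, "jaw": 255},
    {"tx": 0.0005, "ty": 0, "tz": 0, "ax": 0, "ay": 0, "az": 0, "jaw": 255},
    {"tx": 0, "ty": 0, "tz": 0, "ax": 0, "ay": 0, "az": 0, "jaw": 255},
    {"tx": 0, "ty": 0, "tz": 0, "ax": 0, "ay": 0, "az": 0, "jaw": 255},
    {"tx": 0, "ty": 0, "tz": 0, "ax": 0, "ay": 0, "az": 0, "jaw": 255},
    {"tx": 0, "ty": 0, "tz": 0, "ax": 0, "ay": 0, "az": 0, "jaw": 255},
    {"tx": 0, "ty": 0, "tz": 0, "ax": 0, "ay": 0, "az": 0, "jaw": 255}
  ]
}}

```text
time: 25.0
tool_pos: [0.4404, 0.1999, 0.0619]
tool_rot: [0.005, -0.211, 0.977, 0.001]
contact_force: [5.5, 2.6, -4.5]
gripper_width: 0.343
```

```bash
python3 - <<'E'
from meas import *
s=manip.state();p=s['tool_pos'][:2]-np.array([.48,.2177]);print(np.linalg.norm(p),s['joint_vel'].round(4),s['contact_force'],s['gripper_width'])
f=grab('scene','scene13');grab('top','top13')
a=[cv2.resize(cv2.imread('pics/'+n)[190:270,185:285],None,fx=4,fy=4,interpolation=cv2.INTER_CUBIC) for n in ('scene13.png','top13.png')]
cv2.imwrite('pics/f13.png',np.hstack(a))
E
```

```text
0.04343283550090129 [ 0.     -0.0023  0.0015  0.0002  0.0015  0.0007] [ 5.51642954  2.55579902 -4.47379366] 0.34301291037297177
```

View pics/f13.png

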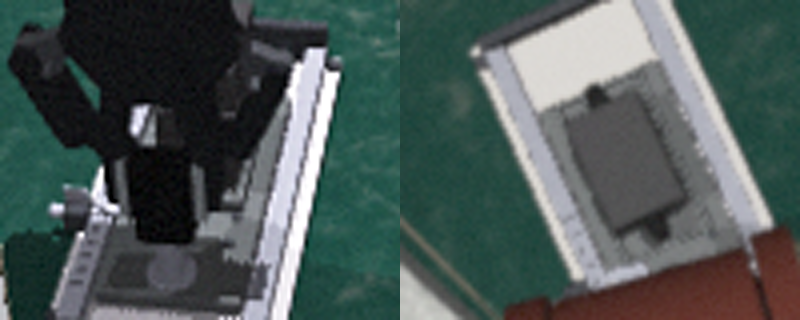

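```bash
python3 - <<'E'
from meas import *
f=load('top13')
P=[atz(f,185+(u-400+.5)/4-.5,190+(v+.5)/4-.5,.098)[:2] for u,v in[(568,128),(640,93),(688,190),(612,237)]]
c=np.mean(P,0); a=np.radians(24.2); print(c, c+.0434*np.array([np.cos(a),np.sin(a)]), np.degrees(np.arctan2(*(P[1]-P[2])[::-1])))
manip.job_done(); s=manip.state(); print(s['time'],s['tool_pos'])
E
```

```text
[0.52898186 0.23780635] [0.56856787 0.25559701] 25.819472482949248
the job is handed in; nothing more can be done
the job is handed in; nothing more can be done
```

I stacked both loose adapters on the one in the nest, near one first and then the far one, with the shuttle home. I then gripped the handle with the jaws across the fixture, pulled the shuttle out, and handed the job in still holding it. I handed it in at about 25 s of the 64 s allowed.

**Last checks:**
- **Travel:** The tool moved 43.4 mm along the pull. An edge check on the pointer bar 1.5 mm before the final stop gave about 41.7 mm, against 41.9 mm from the tool.
- **Pointer against mark:** I measured 43–44 mm from the pointer's home position to the fin. The pointer should be within about 1–2 mm of the fin; the scene picture shows them level. The tip and fin were at the limit of the picture resolution, and the two cameras disagreed by 1.5–3 mm there.
- **Column:** Each upper adapter measured within about 3 mm of the bottom one. After the pull, the top adapter's place, allowing for the travel, came out within 2 mm of the bottom adapter's starting place, and about 1.5° off the fixture's line. Its top was at 99 mm when measured before the pull, against the expected 98 mm.
- **Hold:** The grip opening stayed constant at about 29 mm, and the pull was about 6 N, in line with the spring. The arm was at rest.
- **Bystanders:** I did not measure the coupling or the tape roll again. The arm never went near the coupling, and the tape roll showed no sign of having moved in the pictures.

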